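# Pin the tilting board jig

## Robot

A 6-joint arm with a two-finger parallel gripper is mounted at the origin on the work surface. World frame = base frame: x ahead of the robot, y to its left, z up, the work surface at z = 0. Lengths are in m, angles in rad, forces in N, time in s.
With the tool pointing down it reaches from about 0.425 to 0.95 m from the base axis. Payload 3.5 kg.
Tool frame: the origin (TCP) lies on the centre line of the jaws, within the pads' length; the fingertips stand 25 mm ahead of it and the grasp point (between the pads) lies 6 mm ahead of it; y points along the fingers, z is the direction in which the jaws open and shut, and the axes are right-handed (so a half turn about y gives the same grasp; the last joint's range is limited). The gripper opens to 85 mm and grips with 20 to 120 N. Pads are 22 mm wide; open, the fingers measure 114 mm over their backs; the gripper's body (76 mm by 85 mm) begins 54 mm behind the grasp point. The pads swing forward as they close: fully open they stand 13 mm farther back than shut.
Start: joints at [1.085, 0.286, 1.577, -0, 1.279, -0.15], TCP at [0.222, 0.637, 0.256] pointing down, gripper open.
Joint ranges: [-2.77, 2.77], [-0.9, 2.22], [0.21, 2.48], [-1.53, 4.67], [0.24, 2.81], [-2.84, 2.84]. Speed limits (rad/s): [2.79, 2.79, 3.14, 3.14, 3.14, 3.14].

## Interface

Orientations are given as a unit quaternion [x, y, z, w].
In Python, from plant import ctrl gives the robot as it stands.
- The arm moves only by the tool arm_command, never from a script. Its argument "steps" is a list of rows, each an object with "hand": the opening, from 0 (shut) to 1 (fully open); "travel": the shift along the tool's x, y, z in units of 0.3 m (1.0 is 0.3 m), a list of three; "rotation": the turn, a rotation vector about the tool's x, y, z in units of 30 degrees (1.0 is 30 degrees), a list of three. A call has 1 to 20 rows; each row shifts and turns the pose as measured when the row begins, along the tool's axes as they then stand; what a row does not reach is not made up. A row lasts 1/8 s, in which the tool goes at most 62.5 mm and 10.7 degrees, less where a joint would pass 70% of its speed; a pose out of reach is approached as far as the arm can. A call with a number of a shift or a turn outside -1 to 1 is refused whole. A call with a gripper value outside its range is refused whole. The fingers move at their own pace and stop on an object; "grip_force" is the grip in N (left out, the last holds). Time passes only in rows, so rows that do not move let the fingers close. It gives the time, the measured TCP pose, the force and the opening at its end, in the units of the state.
- ctrl.get_state(): the state, without advancing time (a new reading comes with each control period).
- ctrl.read_camera(name): name is "scene" or "top" or "wrist"; returns (picture, depth): 400x640x3 uint8, blue, green, red; 400x640 float32, m along the optical axis (not along the pixel's ray), 0 where there is no reading.
- ctrl.camera_params(name): a dict with "fx", "fy", "cx", "cy" (pixels), "distortion" ([k1, k2, p1, p2, k3] as OpenCV has them; the pictures are not rectified), "extrinsics" (4x4, takes a point from camera to world coordinates); the wrist camera has in their place "tool_from_camera" (4x4, takes a point from camera to tool coordinates, whose origin is the TCP and whose axes are the tool frame's). Camera axes: x right, y down, z forward; pixel columns grow to the right and rows downward; lengths in m; the calibration is good to about 2 mm. A picture is of the moment at which its call begins: read the wrist's pose just before it. camera_params takes no time and is no camera call.
- ctrl.sign_off(): hands the job in, once; it reports no verdict.
Trained networks look in the newest picture that a camera, given by its name, has taken for a name from the list of things; names that differ only in an ending like _2 or _b are one class to them, and where a whole thing is asked for, a point or a joint stands for the part that bears it (a point fixed in the world has none). Each returns a list of dicts, best first, with "score" (0 to 1); they miss things now and then, are a little off and sometimes report something else, mostly with a low value. They report only what shows in the picture. A call takes as long as a camera call. They do not tell look-alikes from the thing itself.
- ctrl.masks_of(camera, thing): "region" (400x640 bool, what is visible of it) and "at" ([column, row] in pixels, amid what is visible of it).
The state is a dict: "time": time; "qpos": joint angles; "dq": joint speeds; "joint_efforts": joint torques, N m; "eef_pos": TCP position; "tcp_rot": TCP orientation; "contact_force": force on the tool from outside, world axes, zero at the start; "wrist_torque": the same for the moment, N m; "opening": opening from 0.0 (shut) to 1.0 (fully open).
Only numpy, scipy, OpenCV 4.12 (cv2) and the standard library are available. Lean on these libraries where they do the work, as an engineer would, in place of code of your own. Each camera call takes 0.05 s, during which the arm holds its last target.

## Task

Lock the circuit-board jig: take the orange-handled pin from its stand and stand it in the guide hole on top of the jig's block, so that it rests on the shaft, and let go. Turn the red crank gently away from the robot until you feel the pin drop into the shaft's hidden cross-hole and catch it, without forcing the crank against the pin. Then press the pin fully home, collar on the brass ring, without slamming it, and leave the other things on the bench where they are.

Things in the scene. Friction and masses are not known exactly. Their poses are not given: they have to be found in the camera images.
- guide_mouth (a point): Centre of the top of the brass ring (28 mm wide, 3 mm high, bore 18 mm) round the guide hole on the jig's aluminium block, 125 mm above the bench; its z is up, x across the shaft (away from the robot at yaw 0), y along the shaft. The block is 60 (x) by 50 mm (y). The hole is vertical, 11 mm wide, and ends 25 mm below this point on the hidden 30 mm thick shaft.
- jig: The whole board jig, fixed to the bench; origin on the bench under the guide hole, x and y as for guide_mouth. A circuit board in a 140 by 160 mm frame turns with the shaft on the -y side of the block (y -35 to -195 mm); the crank is on the +y side.
- shaft_axis (a point): Point on the axis of the horizontal shaft, 85 mm above the bench, level with the middle of the crank's red sleeve (80 mm along the jig's +y from the guide hole). The jig's y axis is the direction of the shaft.
- crank_grip (a point): Middle of the crank's red sleeve: parallel to the shaft, 85 mm from its axis, 16 mm thick, 72 mm long. It spins freely on its bolt, so it can be pinched from above across its length and led round in an arc without turning the hand. The crank's arm is at the end towards the block, 41 mm from this point.
- crank (a joint): Crank angle, rad: 0 arm straight up, negative leaning to the jig's -x (to the robot), positive to +x; stops at +-1.15. It starts at -1.05 to -0.75, stays where left; turning takes 2 N at the sleeve. The cross-hole lines up somewhere from -0.05 to 0.55, each time elsewhere, unseen. The caught crank has about 20 mm of play at the sleeve, then blocks; 12 N more is too much. Easing back 10 mm from there unloads the pin.
- pin_grip (a point): Middle of the pin's orange handle (16 mm thick, 44 mm high); z up along the pin. The pin is 107 mm long, about 90 g: 57 mm greased steel shank 10 mm thick, tapered over its last 4 mm to a 6 mm flat tip; collar 24 mm wide and 6 mm thick; handle above. This point is 87 mm above the tip, about half-way up the handle, and 30 mm above the collar's underside.
- pin_collar (a point): Centre of the underside of the pin's collar, 57 mm above its tip. It is 32 mm above the guide's mouth when the pin rests on the shaft, 23 mm when the pin has fallen by its own weight into the cross-hole, 0 when home. From there to home the pin slides down a tight bush that takes 6 to 12 N, then stops hard on the brass ring; 40 N there is too much.
- stand_mouth (a point): Centre of the 12 mm hole, 40 mm deep, in the top of the grey stand (70 by 70 mm, 45 mm high, fixed to the bench) in which the pin stands upright, loosely, at the start.
Not all that is in view belongs to the job. There is more than one size of the part that bears pin_grip; the job needs the largest.

How it is judged:
On the way, in this order (a step that is already met when the one before it is completed fails the run):
1. the pin stands in the guide hole, let go, resting on the shaft (horizontal distance between pin_collar and guide_mouth below 0.004 m and angle between pin_collar's own z axis and vertical below 0.12 rad and z of pin_collar in the frame of guide_mouth between 0.028 and 0.037 m and contact force between the fingers and pin below 0.1 N), for 0.2 s.
2. the crank has been turned until the pin dropped into the cross-hole (horizontal distance between pin_collar and guide_mouth below 0.004 m and angle between pin_collar's own z axis and vertical below 0.12 rad and z of pin_collar in the frame of guide_mouth below 0.0255 m and value of joint crank above -0.45 rad), for 0.2 s.
At the end, for the whole second after the job is handed in: The pin is in the guide hole and through the shaft: its collar's underside within 3 mm of the brass ring's top, within 3 mm of the hole's centre, the pin upright within 0.08 rad, the crank at rest (horizontal distance between pin_collar and guide_mouth below 0.003 m and angle between pin_collar's own z axis and vertical below 0.08 rad and z of pin_collar in the frame of guide_mouth between -0.003 and 0.003 m and velocity of joint crank between -0.05 and 0.05 rad/s); the robot touches nothing.
It fails at once if the crank forced against the caught pin (more than 80 N of side load between pin and shaft), or the pin rammed on the shaft (contact force between pin and hub above 80 N).
It fails at once if the pin's collar slammed on the brass ring (more than 40 N) (contact force between pin and landing above 40 N).
It fails at once if another thing on the bench pushed more than 30 mm (distance of any of blue_tray, meter, spool, screwdriver, capacitor, heatsink, flux_jar, mug from where it was at the start of the episode above 0.03 m).
It also fails if it takes over 72 s, if anything falls off the work surface, if the arm or the gripper's body presses on something with over 40 N, if the wrist force passes 120 N, or if a joint passes its speed limit or range.

## Working session

There is one attempt and no reset: what is moved stays moved. The work goes in short steps, Python scripts to look and compute and a tool call to move; the robot and the scene stay as the last step left them, time stands still between calls to the robot, and variables do not carry over. Pictures are saved under pics/ and viewed, and the job is handed in when it is done.

Besides the shell and the picture viewer there is one more tool, called as a command line: name --argument value ..., lists and objects as JSON in quotes. arm_command: Moves the arm, as the interface text tells. Shifts and turns lie within -1 to 1; 1 stands for 0.3 m of shift or 30 degrees of turn. Its arguments: {"type":"object","properties":{"steps":{"type":"array","items":{"type":"object","properties":{"hand":{"type":"number"},"travel":{"type":"array","items":{"type":"number","minimum":-1,"maximum":1}},"rotation":{"type":"array","items":{"type":"number","minimum":-1,"maximum":1}}}}},"grip_force":{"type":"number"}},"required":["steps"]}

```bash
ls; mkdir -p pics; cat > h.py <<'E'
import numpy as np, cv2
from plant import ctrl
from scipy.spatial.transform import Rotation as R
def ext(cam,st=None):
    p=ctrl.camera_params(cam)
    K=np.array([[p['fx'],0,p['cx']],[0,p['fy'],p['cy']],[0,0,1.]]);D=np.array(p['distortion'],float)
    if 'extrinsics' in p: T=np.array(p['extrinsics'])
    else:
        W=np.eye(4);W[:3,:3]=R.from_quat(st['tcp_rot']).as_matrix();W[:3,3]=st['eef_pos']
        T=W@np.array(p['tool_from_camera'])
    return K,D,T
def pts(cam,uv,z,st=None):
    K,D,T=ext(cam,st)
    n=cv2.undistortPoints(np.array(uv,float).reshape(-1,1,2),K,D).reshape(-1,2)
    z=np.asarray(z,float).reshape(-1,1)
    P=np.c_[n*z,np.ones(len(n))*z[:,0]]
    return P@T[:3,:3].T+T[:3,3]
def ray_at_z(cam,uv,zw,st=None):
    K,D,T=ext(cam,st)
    n=cv2.undistortPoints(np.array(uv,float).reshape(-1,1,2),K,D).reshape(-1,2)
    d=np.c_[n,np.ones(len(n))]@T[:3,:3].T
    s=(zw-T[2,3])/d[:,2:]
    return T[:3,3]+d*s
def proj(cam,P,st=None):
    K,D,T=ext(cam,st)
    Ti=np.linalg.inv(T)
    q=np.array(P,float).reshape(-1,3)@Ti[:3,:3].T+Ti[:3,3]
    return cv2.projectPoints(q,np.zeros(3),np.zeros(3),K,D)[0].reshape(-1,2)
def cloud(cam,depth,st=None):
    v,u=np.mgrid[0:400,0:640]
    P=pts(cam,np.c_[u.ravel(),v.ravel()],depth.ravel(),st).reshape(400,640,3)
    P[depth==0]=np.nan
    return P
E
python3 - <<'E'
from h import *
st=ctrl.get_state();print({k:np.round(v,3).tolist() for k,v in st.items()})
for c in['scene','top','wrist']:
    im,d=ctrl.read_camera(c);cv2.imwrite(f'pics/{c}0.png',im);np.savez(f'{c}0.npz',im=im,d=d)
    for t in['pin_grip','crank_grip','jig','guide_mouth','stand_mouth']:
        try:
            for m in ctrl.masks_of(c,t)[:4]: print(c,t,round(m['score'],2),np.round(m['at']),m['region'].sum())
        except Exception as e: print(c,t,e)
E
```

```text
pics
{'time': 0.0, 'qpos': [1.085, 0.287, 1.578, -0.0, 1.279, -0.15], 'dq': [-0.0, 0.0, 0.001, -0.001, 0.002, 0.001], 'joint_efforts': [0.001, -40.596, -29.264, -0.0, 0.006, -0.0], 'eef_pos': [0.222, 0.637, 0.255], 'tcp_rot': [0.698, -0.118, 0.118, -0.696], 'contact_force': [-0.438, 0.779, -1.093], 'wrist_torque': [0.016, -0.019, -0.022], 'opening': 1.001}
scene pin_grip 0.71 [442. 292.] 301
scene pin_grip 0.61 [410. 333.] 246
scene pin_grip 0.61 [473. 283.] 159
scene crank_grip 0.62 [282. 222.] 2210
scene jig 0.59 [290. 254.] 10404
scene guide_mouth 0.95 [284. 253.] 10006
scene stand_mouth 0.73 [437. 316.] 1900
top pin_grip 0.56 [195. 206.] 115
top pin_grip 0.41 [189. 242.] 62
top crank_grip 0.78 [338. 171.] 3631
top jig 0.71 [329. 176.] 6873
top jig 0.36 [196. 203.] 112
top guide_mouth 0.94 [331. 177.] 6892
top guide_mouth 0.28 [338. 171.] 3496
top stand_mouth 0.83 [204. 211.] 884
wrist pin_grip 0.75 [148. 385.] 332
```

View pics/scene0.png

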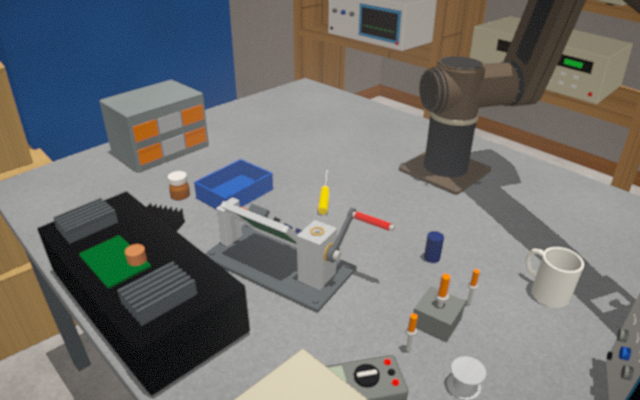

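View pics/top0.png

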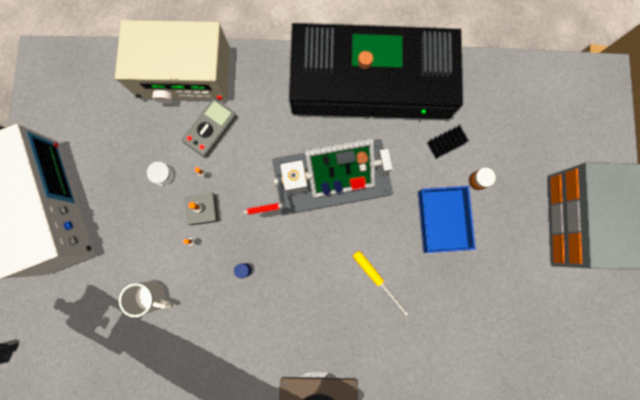

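View pics/wrist0.png

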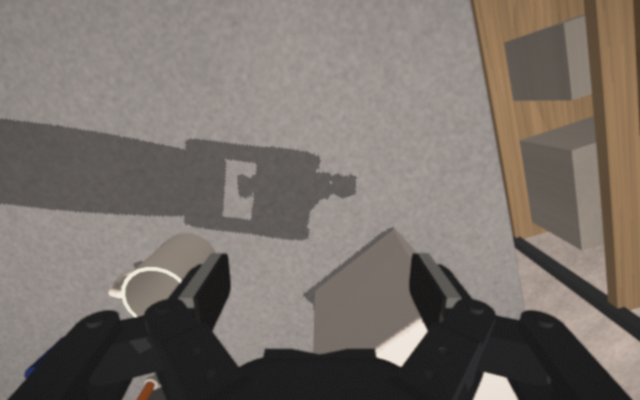

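The scene picture shows three orange-handled pins: the grey stand's at (442,292), and two others at (412,333) and (473,283). The top picture shows the same three at (195,206), (200,171) and (188,241). The jig is at top (330,175), with its red sleeve at (263,209). I'll enlarge the pins and measure.

```bash
python3 - <<'E'
from h import *
S=np.load('scene0.npz');Tp=np.load('top0.npz')
a=cv2.resize(S['im'][255:365,380:500],None,fx=5,fy=5,interpolation=cv2.INTER_CUBIC)
cv2.imwrite('pics/pins.png',a)
b=cv2.resize(Tp['im'][130:260,150:410],None,fx=3,fy=3,interpolation=cv2.INTER_CUBIC)
cv2.imwrite('pics/topcrop.png',b)
for c,Z in(('scene',S),('top',Tp)):
    C=cloud(c,Z['d']);hsv=cv2.cvtColor(Z['im'],cv2.COLOR_BGR2HSV)
    ok=np.isfinite(C[...,0])&(C[...,2]>0.0)&(C[...,2]<0.25)
    org=(((hsv[...,0]>=6)&(hsv[...,0]<=18))&(hsv[...,1]>150)&ok).astype(np.uint8)
    red=(((hsv[...,0]<4)|(hsv[...,0]>175))&(hsv[...,1]>170)&ok).astype(np.uint8)
    for nm,m in(('org',org),('red',red)):
        n,l,s,ce=cv2.connectedComponentsWithStats(m)
        for i in range(1,n):
            if s[i,4]>25:
                P=C[l==i];print(c,nm,np.round(ce[i]),s[i,4],'med',np.round(np.median(P,0),3),'zrange',np.round(np.percentile(P[:,2],[2,98]),3))
    print(c,'bench z',np.nanmedian(C[200:300,..., 2]), ext(c)[2].round(3).tolist())
E
```

```text
scene org [192. 115.] 289 med [ 0.429 -0.589  0.118] zrange [0.098 0.139]
scene org [145. 130.] 364 med [ 0.578 -0.589  0.119] zrange [0.097 0.139]
scene org [195. 137.] 270 med [ 0.428 -0.59   0.05 ] zrange [0.028 0.07 ]
scene org [150. 153.] 334 med [ 0.58  -0.589  0.049] zrange [0.027 0.07 ]
scene org [179. 191.] 201 med [ 0.613 -0.384  0.027] zrange [0.011 0.04 ]
scene org [137. 256.] 155 med [ 0.863 -0.08   0.135] zrange [0.119 0.146]
scene org [475. 277.] 80 med [0.427 0.322 0.073] zrange [0.053 0.086]
scene org [444. 285.] 163 med [0.511 0.306 0.098] zrange [0.073 0.114]
scene org [413. 322.] 113 med [0.599 0.306 0.075] zrange [0.034 0.085]
scene red [372. 220.] 181 med [0.503 0.138 0.145] zrange [0.14  0.148]
scene red [387. 362.] 30 med [0.663 0.31  0.035] zrange [0.034 0.037]
scene red [395. 382.] 31 med [0.685 0.343 0.035] zrange [0.032 0.037]
scene bench z 0.0031150899967688495 [[-0.709, 0.383, -0.592, 1.099], [0.705, 0.387, -0.594, 0.588], [0.002, -0.839, -0.545, 0.657], [0.0, 0.0, 0.0, 1.0]]
top org [365.  60.] 199 med [ 0.855 -0.089  0.142] zrange [0.119 0.146]
top org
[... 220 characters left out ...]
82.] 80 med [ 0.588 -0.381  0.029] zrange [0.015 0.038]
top org [556. 189.] 316 med [ 0.574 -0.587  0.053] zrange [0.019 0.071]
top org [357. 179.] 39 med [ 0.586 -0.078  0.059] zrange [0.045 0.067]
top org [193. 206.] 46 med [0.504 0.302 0.11 ] zrange [0.083 0.115]
top org [575. 248.] 395 med [ 0.425 -0.587  0.118] zrange [0.091 0.141]
top org [558. 249.] 330 med [ 0.423 -0.586  0.051] zrange [0.023 0.071]
top red [357. 183.] 119 med [ 0.572 -0.081  0.064] zrange [0.055 0.072]
top red [263. 208.] 174 med [0.497 0.135 0.146] zrange [0.141 0.149]
top bench z 0.0012786540248579392 [[0.023, -0.992, 0.122, 0.4], [-1.0, -0.025, -0.015, 0.009], [0.018, -0.121, -0.992, 1.091], [0.0, 0.0, 0.0, 1.0]]
```

View pics/pins.png

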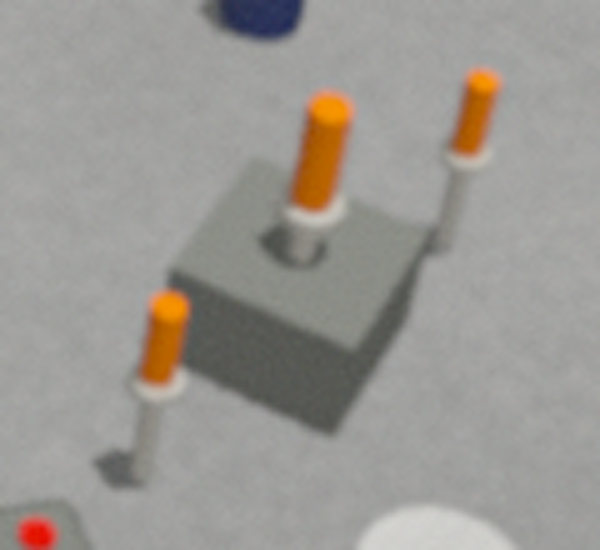

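View pics/topcrop.png

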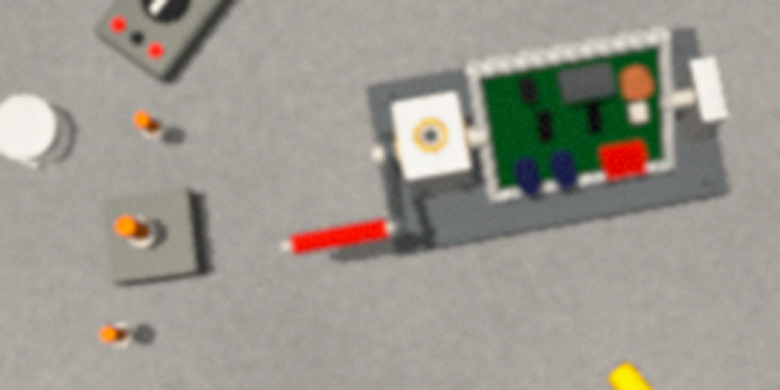

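In the crop, the stand's pin at scene (442,292) has the largest handle and collar, and its top is at z≈0.114 m. The two free-standing ones top out at 0.086 m, so the stand's pin is the one to use. Next I'll measure the jig, stand and pin.

```bash
python3 - <<'E'
from h import *
Z={c:np.load(c+'0.npz') for c in('scene','top')}
for c in Z:
    C=cloud(c,Z[c]['d']);im=Z[c]['im']
    # block top plane z~.122
    reg=np.linalg.norm(C[...,:2]-np.array([0.56,0.06]),axis=-1)<0.09
    hi=reg&(C[...,2]>0.117)&(C[...,2]<0.129)
    n,l,s,ce=cv2.connectedComponentsWithStats(hi.astype(np.uint8))
    i=1+np.argmax(s[1:,4]);P=C[l==i]
    r=cv2.minAreaRect(P[:,:2].astype(np.float32)*1000)
    print(c,'blocktop',ce[i],s[i,4],np.median(P,0).round(4),'rect mm',r, P[:,2].std())
    hsv=cv2.cvtColor(im,cv2.COLOR_BGR2HSV)
    br=(l==i)&(hsv[...,1]>70)&(hsv[...,0]>10)&(hsv[...,0]<35)
    k=cv2.morphologyEx((l==i).astype(np.uint8),cv2.MORPH_CLOSE,np.ones((9,9)))>0
    br=k&(hsv[...,1]>60)&(hsv[...,0]>10)&(hsv[...,0]<35)
    v,u=np.nonzero(br);
    e=cv2.fitEllipse(cv2.convexHull(np.c_[u,v].astype(np.int32))); print(' ring px',len(u),e,'->',ray_at_z(c,[e[0]],0.125).round(4))
    # ring points to z plane, circle fit
    Q=ray_at_z(c,np.c_[u,v],0.1245)[:,:2]; ci=cv2.minEnclosingCircle((Q*1000).astype(np.float32));print(' circ',ci)
    # sleeve
    red=((hsv[...,0]<4)|(hsv[...,0]>175))&(hsv[...,1]>150)&(C[...,2]>0.12)&(C[...,1]>0.08)
    P=C[red];m=P.mean(0);w,vv,_=np.linalg.svd(P-m,full_matrices=False)[2][0],0,0
    t=(P-m)@w;print(' sleeve',m.round(4),w.round(3),'yaw',np.degrees(np.arctan2(-w[0]*np.sign(w[1]),abs(w[1]))),'ext',t.min(),t.max(),'mid',(m+w*(t.min()+t.max())/2).round(4), 'zmax',np.percentile(P[:,2],95))
    # stand top
    reg=np.linalg.norm(C[...,:2]-np.array([0.505,0.30]),axis=-1)<0.07
    hi=reg&(C[...,2]>0.04)&(C[...,2]<0.05)&(hsv[...,1]<60)
    P=C[hi];r=cv2.minAreaRect(P[:,:2].astype(np.float32)*1000);print(' stand',r,np.median(P[:,2]))
    org=(hsv[...,0]>=5)&(hsv[...,0]<=20)&(hsv[...,1]>130)&(C[...,2]>0.07)&(np.linalg.norm(C[...,:2]-np.array([0.505,0.303]),axis=-1)<0.03)
    P=C[org];v,u=np.nonzero(org)
    print(' handle',P.mean(0).round(4))
    for a,b in((.07,.08),(.08,.09),(.09,.1),(.1,.11),(.11,.12)):
        q=P[(P[:,2]>a)&(P[:,2]<b)]
        if len(q): print('   ',a,len(q),q.mean(0).round(4))
E
```

```text
scene blocktop [316.62379421 232.96784566] 622 [0.5847 0.0732 0.1235] rect mm ((580.6806030273438, 69.62109375), (64.01976013183594, 51.82099151611328), 12.786622047424316) 0.0020768189520882323
 ring px 71 ((316.659423828125, 230.72000122070312), (8.877908706665039, 13.711191177368164), 87.66401672363281) -> [[0.5803 0.0694 0.125 ]]
 circ ((579.2744140625, 69.215087890625), 13.970515251159668)
 sleeve [0.4771 0.1382 0.1451] [ 0.997 -0.07  -0.025] yaw 85.99912124047066 ext -0.953186182485675 0.039171477897567586 mid [0.0214 0.1701 0.1565] zmax 0.14875386692474593
 stand ((505.8089599609375, 303.14471435546875), (73.46822357177734, 71.76481628417969), 9.82474422454834) 0.045639489655247834
 handle [0.51   0.3054 0.0964]
    0.07 26 [0.5108 0.3052 0.0757]
    0.08 37 [0.5108 0.306  0.0849]
    0.09 31 [0.5109 0.3056 0.0945]
    0.1 40 [0.5105 0.3063 0.1048]
    0.11 41 [0.5077 0.3041 0.113 ]
top blocktop [292.66972477 174.81834862] 545 [0.5783 0.0733 0.1224] rect mm ((578.7947387695312, 73.17561340332031), (60.49937057495117, 50.02132797241211), 11.850528717041016) 0.0018812520449735706
 ring px 77 ((293.0, 174.6589813232422), (11.088181495666504, 11.406707763671875), 0.0) -> [[0.5784 0.0722 0.125 ]]
 circ ((578.644287109375, 72.12877655029297), 13.373393058776855)
 sleeve [0.4975 0.1412 0.1451] [-0.118 -0.992  0.034] yaw -6.806141835138115 ext -0.5401822503015488 0.03866987043660897 mid [0.5272 0.39   0.1366] zmax 0.1482979152021956
 stand ((504.41204833984375, 305.2940979003906), (70.71096801757812, 72.31880950927734), 9.75423526763916) 0.045317308221131336
 handle [0.5036 0.3031 0.1058]
    0.07 1 [0.5004 0.2988 0.0797]
    0.08 7 [0.5032 0.299  0.0858]
    0.09 6 [0.5017 0.2995 0.0972]
    0.1 13 [0.5055 0.3029 0.1083]
    0.11 28 [0.5032 0.3051 0.1125]
```

The guide is at ≈(0.579, 0.071), with the jig's yaw about +11°. The stand pin is at ≈(0.505, 0.304), and the crank is near −0.87 rad. I'll write a move planner and plan the approach above the pin.

```bash
cat >> h.py <<'E'
def tgt_rot(jaw_yaw):
    """tool y down, tool z along (cos,sin) of jaw_yaw (rad) , x=y cross z"""
    z=np.array([np.cos(jaw_yaw),np.sin(jaw_yaw),0]);y=np.array([0,0,-1.]);x=np.cross(y,z)
    return R.from_matrix(np.c_[x,y,z])
def plan(pos,jaw_yaw):
    st=ctrl.get_state();r=R.from_quat(st['tcp_rot'])
    z=r.as_matrix()[:,2]
    best=min((tgt_rot(jaw_yaw+k*np.pi) for k in(0,1)),key=lambda q:(r.inv()*q).magnitude())
    d=np.array(pos)-st['eef_pos'];dl=r.inv().apply(d)
    rv=(r.inv()*best).as_rotvec()
    print('t',round(st['time'],2),'pos',np.round(st['eef_pos'],4),'F',np.round(st['contact_force'],1),'op',round(st['opening'],3))
    print('shift now units',np.round(dl/0.3,4),'shift in target axes',np.round(best.inv().apply(d)/0.3,4),'mm world',np.round(d*1e3,1),'rot units',np.round(np.degrees(rv)/30,3))
    return st
E
python3 - <<'E'
from h import *
st=ctrl.get_state();print(R.from_quat(st['tcp_rot']).as_matrix().round(3))
print(ctrl.camera_params('wrist')['tool_from_camera'],ctrl.camera_params('wrist')['fx'],ctrl.camera_params('scene')['fx'])
plan([0.505,0.3035,0.235],np.pi/2)
plan([0.505,0.3035,0.235],np.radians(11))
Z={c:np.load(c+'0.npz') for c in('scene','top')}
for c in Z:
    C=cloud(c,Z[c]['d']);hsv=cv2.cvtColor(Z[c]['im'],cv2.COLOR_BGR2HSV)
    red=((hsv[...,0]<4)|(hsv[...,0]>175))&(hsv[...,1]>150)&(C[...,2]>0.13)&(np.linalg.norm(C[...,:2]-np.array([0.499,0.137]),axis=-1)<0.05)
    P=C[red][:,:2]*1000;l=cv2.fitLine(P.astype(np.float32),cv2.DIST_HUBER,0,.01,.01).ravel();t=(P-l[2:])@l[:2]
    print(c,'sleeve',l,np.degrees(np.arctan(-l[0]/l[1])),np.percentile(t,[1,99]),l[2:]+l[:2]*np.mean(np.percentile(t,[1,99])))
E
```

```text
[[ 0.944 -0.     0.33 ]
 [-0.33   0.     0.944]
 [-0.    -1.    -0.   ]]
[[ 3.38405846e-04  9.54853431e-01  2.97077111e-01 -7.55035421e-02]
 [-2.48972326e-04 -2.97077038e-01  9.54853482e-01 -1.16698675e-01]
 [ 9.99999912e-01 -3.97091980e-04  1.37199473e-04  4.90469004e-04]
 [ 0.00000000e+00  0.00000000e+00  0.00000000e+00  1.00000000e+00]] 308.5348469922081 489.1741733941101
t 0.9 pos [0.2224 0.6373 0.2563] F [ 0.3 -0.6 -0.2] op 1.0
shift now units [ 1.2561  0.0711 -0.7401] shift in target axes [ 0.942   0.0711 -1.1127] mm world [ 282.6 -333.8  -21.3] rot units [ 0.    -0.641 -0.   ]
t 0.9 pos [0.2224 0.6373 0.2563] F [ 0.3 -0.6 -0.2] op 1.0
shift now units [ 1.2561  0.0711 -0.7401] shift in target axes [1.272  0.0711 0.7124] mm world [ 282.6 -333.8  -21.3] rot units [ 0.     1.992 -0.   ]
scene sleeve [ 2.2138861e-01 -9.7518569e-01  5.0381769e+02  1.3639996e+02] 12.790606 [-32.67809913  34.60578204] [504.03107151 135.46003898]
top sleeve [ 1.9193582e-01 -9.8140746e-01  4.9655576e+02  1.3593085e+02] 11.065779 [-33.58898045  33.51509746] [496.54866522 135.96710182]
```

arm_command --steps '[{"hand":1,"travel":[0,0,0],"rotation":[0,-0.32,0]},{"hand":1,"travel":[0,0,0],"rotation":[0,-0.32,0]},{"hand":1,"travel":[0.09,0,-0.11],"rotation":[0,0,0]},{"hand":1,"travel":[0.1,0,-0.12],"rotation":[0,0,0]},{"hand":1,"travel":[0.1,0,-0.12],"rotation":[0,0,0]},{"hand":1,"travel":[0.1,0,-0.12],"rotation":[0,0,0]},{"hand":1,"travel":[0.1,0,-0.12],"rotation":[0,0,0]},{"hand":1,"travel":[0.1,0,-0.12],"rotation":[0,0,0]},{"hand":1,"travel":[0.1,0,-0.12],"rotation":[0,0,0]},{"hand":1,"travel":[0.1,0,-0.12],"rotation":[0,0,0]},{"hand":1,"travel":[0.06,0,-0.06],"rotation":[0,0,0]},{"hand":1,"travel":[0,0,0],"rotation":[0,0,0]}]'

```text
time: 2.4
eef_pos: [0.4887, 0.3287, 0.2578]
tcp_rot: [-0.706, -0.006, 0.003, 0.708]
contact_force: [-0.6, 1.4, -0.1]
opening: 1.0
```

```bash
python3 - <<'E'
from h import *
st=plan([0.505,0.3035,0.235],np.pi/2)
im,d=ctrl.read_camera('wrist');cv2.imwrite('pics/w1.png',im)
print(proj('wrist',[[0.505,0.3035,0.112],[0.505,0.3035,0.092],[0.505,0.3035,0.062]],st))
for m in ctrl.masks_of('wrist','pin_grip'): print(m['score'],m['at'],m['region'].sum())
E
```

```text
t 2.4 pos [0.4887 0.3287 0.2578] F [-0.6  1.4 -0.1] op 1.0
shift now units [ 0.053   0.0758 -0.085 ] shift in target axes [ 0.0544  0.0759 -0.0841] mm world [ 16.3 -25.2 -22.8] rot units [-0.006  0.024  0.007]
[[290.32602834 207.92949018]
 [292.13666934 201.05118552]
 [294.45514848 192.24590492]]
0.87 [294.5, 196.0] 625
0.56 [295.9, 261.8] 405
0.5 [315.0, 107.2] 258
```

View pics/w1.png

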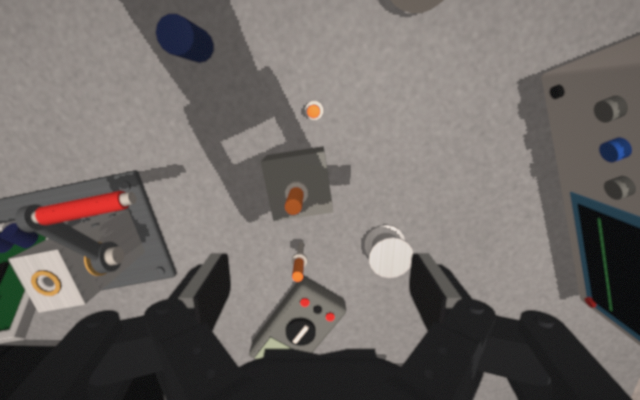

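The wrist picture shows the stand pin at (294,200), against the (292,201) I predicted. The right-hand pin is at (297,268) and the other at (314,110). I'll move closer and refine.

arm_command --steps '[{"hand":1,"travel":[0.03,0.03,-0.04],"rotation":[0,0.02,0]},{"hand":1,"travel":[0.025,0.04,-0.04],"rotation":[0,0,0]},{"hand":1,"travel":[0,0,0],"rotation":[0,0,0]}]'

```text
time: 2.88
eef_pos: [0.5034, 0.3065, 0.2345]
tcp_rot: [-0.706, -0.003, 0.002, 0.708]
contact_force: [0.6, 0.1, -0.4]
opening: 1.0
```

```bash
python3 - <<'E'
from h import *
st=plan([0.505,0.3035,0.235],np.pi/2)
im,d=ctrl.read_camera('wrist');cv2.imwrite('pics/w2.png',im)
print(proj('wrist',[[0.505,0.3035,0.112],[0.505,0.3035,0.092],[0.505,0.3035,0.062],[0.505,0.3035,0.045]],st))
C=cloud('wrist',d,st);hsv=cv2.cvtColor(im,cv2.COLOR_BGR2HSV)
org=(hsv[...,0]>=3)&(hsv[...,0]<=20)&(hsv[...,1]>120)&(np.linalg.norm(C[...,:2]-np.array([0.505,0.303]),axis=-1)<0.03)&(C[...,2]>0.06)
P=C[org]
for a,b in((.07,.08),(.08,.09),(.09,.1),(.1,.109),(.109,.12)):
    q=P[(P[:,2]>a)&(P[:,2]<b)]
    if len(q): print('   ',a,len(q),q.mean(0).round(4),q.min(0).round(4),q.max(0).round(4))
s=(C[...,2]>0.04)&(C[...,2]<0.05)&(np.linalg.norm(C[...,:2]-np.array([0.505,0.303]),axis=-1)<0.06)
print('stand',cv2.minAreaRect(C[s][:,:2].astype(np.float32)*1000))
for m in ctrl.masks_of('wrist','pin_grip'): print(m['score'],m['at'],m['region'].sum())
cv2.imwrite('pics/w2c.png',cv2.resize(im[140:300,200:400],None,fx=4,fy=4,interpolation=cv2.INTER_CUBIC))
E
```

```text
t 2.88 pos [0.5034 0.3065 0.2345] F [ 0.6  0.1 -0.4] op 1.0
shift now units [ 0.0053 -0.0017 -0.01  ] shift in target axes [ 0.0054 -0.0017 -0.01  ] mm world [ 1.6 -3.   0.5] rot units [-0.005  0.014  0.004]
[[314.88542924 200.93874677]
 [315.14374479 193.92299126]
 [315.46944635 185.07958581]
 [315.62776825 180.78186922]]
    0.07 31 [0.4981 0.3049 0.0757] [0.4966 0.2986 0.0702] [0.5011 0.3115 0.0798]
    0.08 44 [0.4982 0.3057 0.0849] [0.4969 0.2988 0.08  ] [0.5011 0.3123 0.0896]
    0.09 48 [0.4981 0.3053 0.095 ] [0.4966 0.2983 0.09  ] [0.5018 0.312  0.0999]
    0.1 56 [0.4985 0.3052 0.1047] [0.4968 0.2976 0.1   ] [0.5034 0.3127 0.109 ]
    0.109 268 [0.5042 0.3054 0.111 ] [0.4972 0.2978 0.1091] [0.512  0.3126 0.1126]
stand ((504.9815368652344, 305.4260559082031), (70.71649169921875, 70.28312683105469), 9.573224067687988)
0.91 [315.2, 189.0] 657
0.65 [317.7, 262.0] 405
0.59 [340.1, 95.7] 294
```

View pics/w2c.png

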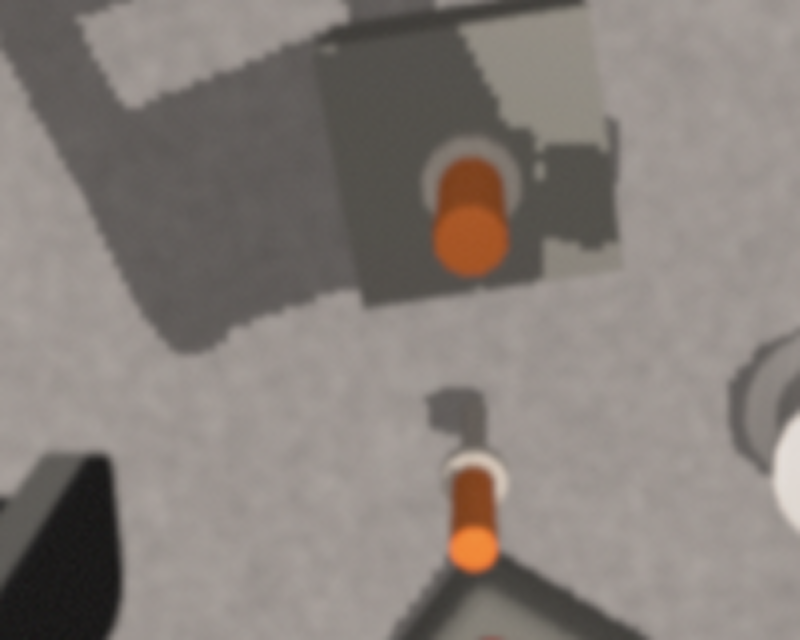

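arm_command --steps '[{"hand":1,"travel":[0.004,0.06,-0.004],"rotation":[0,0.01,0]},{"hand":1,"travel":[0,0.08,0],"rotation":[0,0,0]},{"hand":1,"travel":[0,0.08,0],"rotation":[0,0,0]},{"hand":1,"travel":[0,0.08,0],"rotation":[0,0,0]},{"hand":1,"travel":[0,0.08,0],"rotation":[0,0,0]},{"hand":1,"travel":[0,0.05,0],"rotation":[0,0,0]},{"hand":1,"travel":[0,0,0],"rotation":[0,0,0]}]'

```text
time: 3.85
eef_pos: [0.5036, 0.3076, 0.0986]
tcp_rot: [-0.706, -0.002, 0.001, 0.708]
contact_force: [-0.2, 0.2, -0.6]
opening: 1.003
```

```bash
python3 - <<'E'
from h import *
st=plan([0.5046,0.3052,0.099],np.pi/2)
E
```

```text
t 3.85 pos [0.5036 0.3076 0.0986] F [-0.2  0.2 -0.6] op 1.003
shift now units [ 0.0032 -0.0012 -0.0081] shift in target axes [ 0.0032 -0.0012 -0.0081] mm world [ 1.  -2.4  0.4] rot units [-0.007  0.008  0.005]
```

arm_command --steps '[{"hand":1,"travel":[0.004,-0.001,-0.009],"rotation":[0,0,0]},{"hand":1,"travel":[0,0,0],"rotation":[0,0,0]},{"hand":0.4,"travel":[0,0,0],"rotation":[0,0,0]},{"hand":0.2,"travel":[0,0,0],"rotation":[0,0,0]},{"hand":0.0,"travel":[0,0,0],"rotation":[0,0,0]},{"hand":0,"travel":[0,0,0],"rotation":[0,0,0]},{"hand":0,"travel":[0,0,0],"rotation":[0,0,0]},{"hand":0,"travel":[0,0,0],"rotation":[0,0,0]}]' --grip_force 40

```text
time: 4.85
eef_pos: [0.5072, 0.3057, 0.1029]
tcp_rot: [-0.705, -0.005, -0.002, 0.709]
contact_force: [-0.2, 0.1, -0.0]
opening: 0.172
```

```bash
python3 - <<'E'
from h import *
st=plan([0.5046,0.3052,0.099],np.pi/2)
im,d=ctrl.read_camera('wrist');cv2.imwrite('pics/w3.png',im)
E
```

```text
t 4.85 pos [0.5072 0.3057 0.1029] F [-0.2  0.1 -0. ] op 0.172
shift now units [-0.009   0.0131 -0.0018] shift in target axes [-0.0088  0.0132 -0.0018] mm world [-2.6 -0.5 -3.9] rot units [-0.012  0.008  0.018]
```

View pics/w3.png

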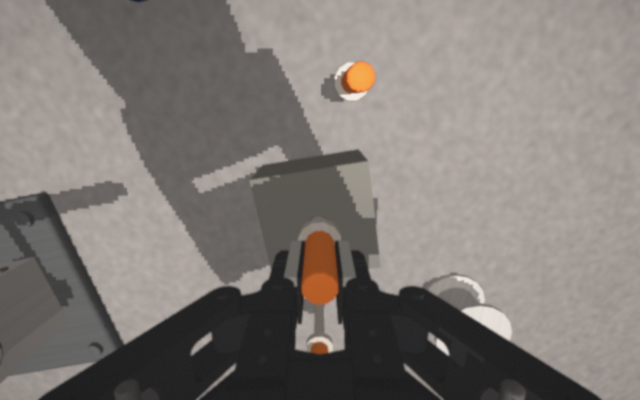

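The wrist picture shows the handle at (319,265), held centrally between the pads. I'll lift it clear.

arm_command --steps '[{"hand":0,"travel":[0,-0.02,0],"rotation":[-0.01,0,0.01]},{"hand":0,"travel":[0,-0.06,0],"rotation":[0,0,0]},{"hand":0,"travel":[0,-0.1,0],"rotation":[0,0,0]},{"hand":0,"travel":[0,-0.1,0],"rotation":[0,0,0]},{"hand":0,"travel":[0,-0.1,0],"rotation":[0,0,0]},{"hand":0,"travel":[0,-0.1,0],"rotation":[0,0,0]},{"hand":0,"travel":[0,-0.1,0],"rotation":[0,0,0]},{"hand":0,"travel":[0,0,0],"rotation":[0,0,0]}]'

```text
time: 5.9
eef_pos: [0.5061, 0.3056, 0.2902]
tcp_rot: [-0.706, -0.004, -0.001, 0.708]
contact_force: [0.1, -0.3, -1.8]
opening: 0.174
```

```bash
cat >> h.py <<'E'
def pin_pose(st,cams=('wrist','scene','top'),save=None,r=0.05,zc=None):
    """print pin's handle top etc in world, from each camera"""
    for c in cams:
        im,d=ctrl.read_camera(c);C=cloud(c,d,st)
        if save: cv2.imwrite(f'pics/{save}_{c}.png',im)
        hsv=cv2.cvtColor(im,cv2.COLOR_BGR2HSV)
        ctr=np.array(st['eef_pos'])if zc is None else zc
        org=(hsv[...,0]>=3)&(hsv[...,0]<=20)&(hsv[...,1]>120)&(np.linalg.norm(C-ctr,axis=-1)<r)
        P=C[org]
        if len(P)<10: print(c,'none');continue
        zt=np.percentile(P[:,2],97)
        q=P[P[:,2]>zt-0.004];lo=P[P[:,2]<zt-0.008]
        print(c,len(P),'ztop',round(zt,4),'topcen',((q.max(0)+q.min(0))/2).round(4),'mean',q.mean(0).round(4),'side mean',lo.mean(0).round(4) if len(lo) else None,'zmin',np.percentile(P[:,2],3).round(4))
E
python3 - <<'E'
from h import *
st=plan([0.5789,0.0711,0.28],np.pi/2)
pin_pose(st,save='l1')
E
```

```text
t 5.9 pos [0.5061 0.3056 0.2902] F [ 0.1 -0.3 -1.8] op 0.174
shift now units [ 0.2391  0.0337 -0.7829] shift in target axes [ 0.2427  0.0341 -0.7818] mm world [  72.8 -234.5  -10.2] rot units [-0.005  0.008  0.014]
wrist 2333 ztop 0.2992 topcen [0.503  0.306  0.3165] mean [0.502  0.306  0.2982] side mean [0.4972 0.3059 0.2761] zmin 0.2601
scene 190 ztop 0.3002 topcen [0.5094 0.3052 0.3031] mean [0.5083 0.3038 0.2994] side mean [0.5097 0.3031 0.2738] zmin 0.2566
top none
```

The pin is held with its axis about 2.5 mm toward the robot from the TCP, and its tip 98 mm below it. I'll hover over the guide.

arm_command --steps '[{"hand":0,"travel":[0.02,0,-0.05],"rotation":[0,0,0]},{"hand":0,"travel":[0.03,0,-0.1],"rotation":[0,0,0]},{"hand":0,"travel":[0.03,0,-0.1],"rotation":[0,0,0]},{"hand":0,"travel":[0.03,0,-0.1],"rotation":[0,0,0]},{"hand":0,"travel":[0.03,0,-0.1],"rotation":[0,0,0]},{"hand":0,"travel":[0.03,0,-0.1],"rotation":[0,0,0]},{"hand":0,"travel":[0.03,0,-0.1],"rotation":[0,0,0]},{"hand":0,"travel":[0.03,0,-0.1],"rotation":[0,0,0]},{"hand":0,"travel":[0.02,0.0,-0.03],"rotation":[0,0,0.01]},{"hand":0,"travel":[0,0,0],"rotation":[0,0,0]}]'

```text
time: 7.3
eef_pos: [0.5773, 0.055, 0.2668]
tcp_rot: [0.709, -0.013, -0.013, -0.705]
contact_force: [0.2, 1.0, -0.8]
opening: 0.174
```

```bash
python3 - <<'E'
from h import *
st=plan([0.5815,0.0711,0.26],np.pi/2)
pin_pose(st,save='g1')
E
```

```text
t 7.3 pos [0.5773 0.055  0.2668] F [ 0.2  1.  -0.8] op 0.174
shift now units [0.0149 0.0216 0.0538] shift in target axes [0.0141 0.0225 0.0537] mm world [ 4.2 16.1 -6.8] rot units [ 0.013  0.002 -0.07 ]
wrist 2333 ztop 0.2759 topcen [0.5748 0.0555 0.2746] mean [0.5736 0.0554 0.2748] side mean [0.5678 0.0552 0.2529] zmin 0.2368
scene 43 ztop 0.2773 topcen [0.5843 0.0545 0.2799] mean [0.5822 0.0518 0.2769] side mean [0.5816 0.0516 0.2525] zmin 0.2356
top none
```

View pics/g1_wrist.png

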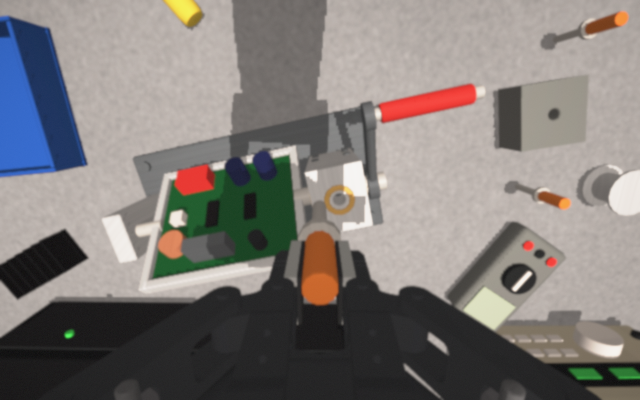

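View pics/g1_scene.png

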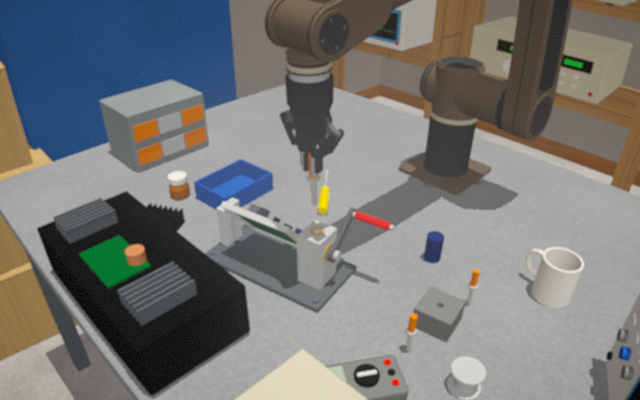

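The wrist picture shows the ring at (340,199), not yet under the pin, and the tool has tilted by about 2°. I'll measure the ring through this camera.

```bash
cat >> h.py <<'E'
def ring(c,im,st=None,guess=(0.579,0.0711),zr=0.125):
    hsv=cv2.cvtColor(im,cv2.COLOR_BGR2HSV)
    u0,v0=proj(c,[[*guess,zr]],st)[0]
    m=(hsv[...,1]>70)&(hsv[...,0]>12)&(hsv[...,0]<32)
    v,u=np.nonzero(m);Q=ray_at_z(c,np.c_[u,v],zr-0.0005,st)[:,:2]
    k=np.linalg.norm(Q-np.array(guess),axis=1)<0.022
    Q=Q[k]; 
    if len(Q)<8: return None
    # robust circle centre: fit annulus mean radius ~11.5
    from scipy.optimize import least_squares
    s=least_squares(lambda p:np.clip(abs(np.linalg.norm(Q-p,axis=1)-0.0115)-0.0025,0,None)*1e3,Q.mean(0),loss='soft_l1')
    return s.x.round(4),len(Q),Q.mean(0).round(4),s.cost
E
python3 - <<'E'
from h import *
st=ctrl.get_state()
for c,f in(('wrist','g1_wrist'),('scene','g1_scene'),('scene','scene0'),('top','top0')):
    im=cv2.imread(f'pics/{f}.png');print(f,ring(c,im,st))
    
im=cv2.imread('pics/g1_wrist.png');cv2.imwrite('pics/g1c.png',cv2.resize(im[150:310,250:430],None,fx=4,fy=4,interpolation=cv2.INTER_CUBIC))
# block rect from wrist
E
```

```text
g1_wrist (array([0.5786, 0.0731]), 438, array([0.5785, 0.073 ]), np.float64(0.6207036730570681))
g1_scene (array([0.58  , 0.0691]), 65, array([0.5801, 0.0692]), np.float64(0.4848660788915655))
scene0 (array([0.579 , 0.0687]), 61, array([0.5797, 0.0692]), np.float64(2.5158303714201913))
top0 (array([0.579 , 0.0715]), 70, array([0.5784, 0.0723]), np.float64(2.2817907575814314))
```

View pics/g1c.png

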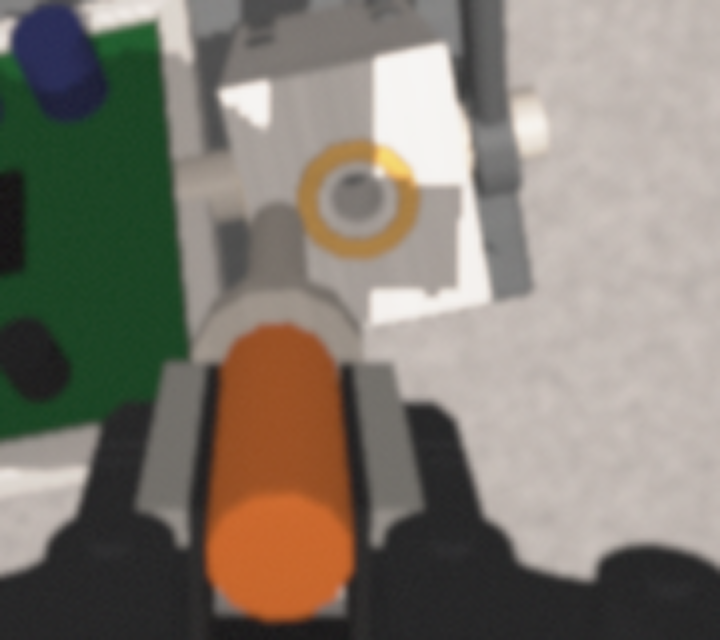

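```bash
python3 - <<'E'
from h import *
st=plan([0.5811,0.0728,0.256],np.pi/2)
E
```

```text
t 7.45 pos [0.577  0.0565 0.2674] F [-0.4 -1.4 -0.8] op 0.175
shift now units [0.0152 0.037  0.0547] shift in target axes [0.0137 0.0379 0.0545] mm world [  4.1  16.3 -11.4] rot units [ 0.013  0.006 -0.068]
```

arm_command --steps '[{"hand":0,"travel":[0,0,0],"rotation":[0.01,0,-0.07]},{"hand":0,"travel":[0.014,0.02,0.03],"rotation":[0,0,0]},{"hand":0,"travel":[0,0.018,0.024],"rotation":[0,0,0]},{"hand":0,"travel":[0,0,0],"rotation":[0,0,0]}]'

```text
time: 7.95
eef_pos: [0.5806, 0.0765, 0.2553]
tcp_rot: [0.707, 0.004, -0.001, -0.707]
contact_force: [-0.0, -0.2, -0.5]
opening: 0.18
```

```bash
python3 - <<'E'
from h import *
st=plan([0.5811,0.0728,0.256],np.pi/2)
pin_pose(st,save='g2')
for c in('wrist','scene'):
    im=cv2.imread(f'pics/g2_{c}.png');print(c,ring(c,im,st))
a=cv2.resize(cv2.imread('pics/g2_wrist.png')[150:310,230:410],None,fx=3,fy=3,interpolation=cv2.INTER_CUBIC)
b=cv2.resize(cv2.imread('pics/g2_scene.png')[140:260,270:360],None,fx=4,fy=4,interpolation=cv2.INTER_CUBIC)
cv2.imwrite('pics/g2a.png',a);cv2.imwrite('pics/g2b.png',b)
E
```

```text
t 7.95 pos [0.5806 0.0765 0.2553] F [-0.  -0.2 -0.5] op 0.18
shift now units [ 0.0017 -0.0022 -0.0122] shift in target axes [ 0.0018 -0.0022 -0.0122] mm world [ 0.5 -3.7  0.7] rot units [0.001 0.013 0.007]
wrist 2334 ztop 0.2644 topcen [0.5777 0.0768 0.2629] mean [0.5766 0.0768 0.2632] side mean [0.5716 0.0767 0.2413] zmin 0.225
scene 51 ztop 0.2667 topcen [0.5878 0.0778 0.2682] mean [0.5862 0.0737 0.2657] side mean [0.5863 0.0736 0.2404] zmin 0.2239
top none
wrist (array([0.5786, 0.0718]), 409, array([0.5767, 0.0711]), np.float64(0.31138479829029664))
scene (array([0.5797, 0.069 ]), 66, array([0.5804, 0.0697]), np.float64(0.4447070936064397))
```

View pics/g2a.png

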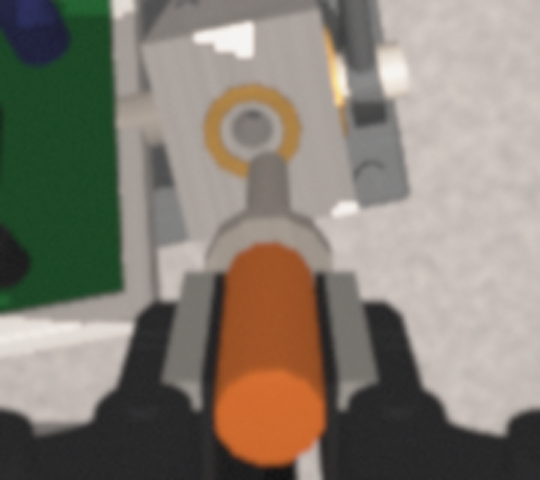

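View pics/g2b.png

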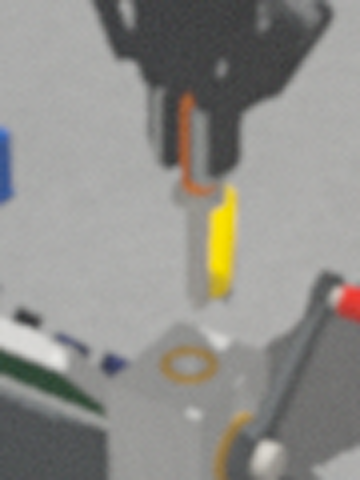

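In the wrist crop the pin sits about 5 px right of the ring centre, i.e. 4.6 mm in +y, and the scene view agrees. I'll shift it and descend to just above the ring.

arm_command --steps '[{"hand":0,"travel":[0.002,0,-0.015],"rotation":[0,0.01,0.005]},{"hand":0,"travel":[0,0.03,0],"rotation":[0,0,0]},{"hand":0,"travel":[0,0.03,0],"rotation":[0,0,0]},{"hand":0,"travel":[0,0.01,0],"rotation":[0,0,0]},{"hand":0,"travel":[0,0,0],"rotation":[0,0,0]}]'

```text
time: 8.72
eef_pos: [0.5818, 0.0699, 0.2334]
tcp_rot: [0.707, 0.0, 0.001, -0.707]
contact_force: [-0.1, -0.8, 0.1]
opening: 0.176
```

```bash
python3 - <<'E'
from h import *
st=plan([0.5812,0.0719,0.229],np.pi/2)
pin_pose(st,save='g3')
for c in('wrist','scene'):
    im=cv2.imread(f'pics/g3_{c}.png');print(c,ring(c,im,st))
a=cv2.resize(cv2.imread('pics/g3_wrist.png')[150:310,230:410],None,fx=3,fy=3,interpolation=cv2.INTER_CUBIC)
b=cv2.resize(cv2.imread('pics/g3_scene.png')[140:260,270:360],None,fx=4,fy=4,interpolation=cv2.INTER_CUBIC)
cv2.imwrite('pics/g3ab.png',np.hstack([a,b]) if a.shape[0]==b.shape[0] else 0)
E
```

```text
t 8.72 pos [0.5818 0.0699 0.2334] F [-0.1 -0.8  0.1] op 0.176
shift now units [-0.002   0.0145  0.0066] shift in target axes [-0.0019  0.0145  0.0066] mm world [-0.6  2.  -4.4] rot units [ 0.002 -0.002  0.003]
wrist 2320 ztop 0.2424 topcen [0.5788 0.0703 0.2414] mean [0.5778 0.0704 0.2413] side mean [0.5728 0.0702 0.2193] zmin 0.2032
scene 49 ztop 0.2497 topcen [0.5939 0.0763 0.2503] mean [0.5944 0.0768 0.2511] side mean [0.5875 0.0673 0.2209] zmin 0.202
top none
wrist (array([0.5787, 0.0718]), 476, array([0.5764, 0.0721]), np.float64(0.2910963090422303))
scene (array([0.5799, 0.0691]), 69, array([0.5802, 0.0697]), np.float64(0.7747205493743545))
```

View pics/g3ab.png

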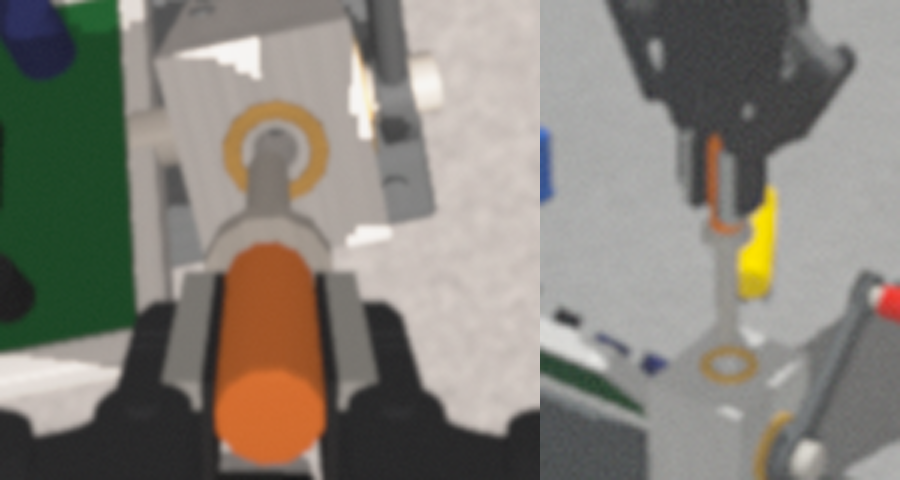

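arm_command --steps '[{"hand":0,"travel":[-0.002,0.004,0.0065],"rotation":[0,0,0]},{"hand":0,"travel":[0,0,0],"rotation":[0,0,0]}]'

```text
time: 9.12
eef_pos: [0.5818, 0.0721, 0.2335]
tcp_rot: [0.707, 0.001, 0.002, -0.707]
contact_force: [0.2, -0.1, -0.2]
opening: 0.173
```

```bash
python3 - <<'E'
from h import *
st=plan([0.5812,0.0719,0.229],np.pi/2)
E
```

```text
t 9.12 pos [0.5818 0.0721 0.2335] F [ 0.2 -0.1 -0.2] op 0.173
shift now units [-0.0019  0.015  -0.0008] shift in target axes [-0.0019  0.015  -0.0008] mm world [-0.6 -0.2 -4.5] rot units [ 0.002 -0.001  0.008]
```

arm_command --steps '[{"hand":0,"travel":[-0.002,0.02,-0.001],"rotation":[0,0,0.005]},{"hand":0,"travel":[0,0.02,0],"rotation":[0,0,0]},{"hand":0,"travel":[0,0.01,0],"rotation":[0,0,0]}]'

```text
time: 9.5
eef_pos: [0.5812, 0.0719, 0.2177]
tcp_rot: [0.707, 0.0, 0.001, -0.707]
contact_force: [0.4, -0.0, -1.2]
opening: 0.169
```

```bash
python3 - <<'E'
from h import *
st=plan([0.5812,0.0719,0.198],np.pi/2)
im,_=ctrl.read_camera('wrist')
cv2.imwrite('pics/g4.png',cv2.resize(im[150:310,230:410],None,fx=3,fy=3,interpolation=cv2.INTER_CUBIC));print(ring('wrist',im,st))
E
```

```text
t 9.5 pos [0.5812 0.0719 0.2177] F [ 0.4 -0.  -1.2] op 0.169
shift now units [-0.0002  0.0658  0.0001] shift in target axes [-0.0001  0.0658  0.    ] mm world [ -0.    0.  -19.7] rot units [ 0.002 -0.001  0.003]
(array([0.5785, 0.0718]), 518, array([0.5758, 0.0718]), np.float64(0.6657183433296228))
```

View pics/g4.png

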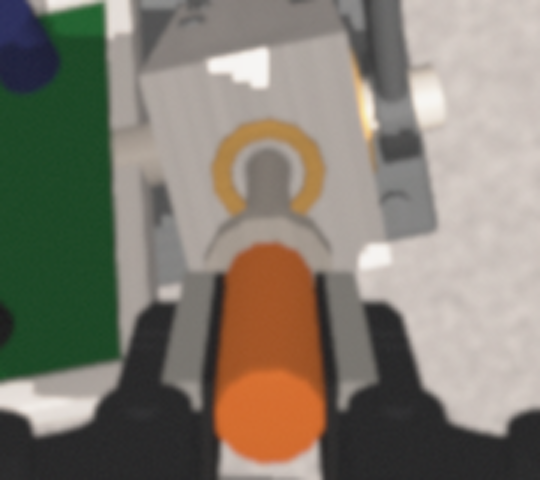

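The tip is inside the ring and centred, with no force. Continuing down.

arm_command --steps '[{"hand":0,"travel":[0,0.02,0],"rotation":[0,0,0]},{"hand":0,"travel":[0,0.015,0],"rotation":[0,0,0]},{"hand":0,"travel":[0,0.0,0],"rotation":[0,0,0]}]'

```text
time: 9.93
eef_pos: [0.5817, 0.0718, 0.2063]
tcp_rot: [0.707, 0.001, 0.001, -0.707]
contact_force: [0.4, 0.2, -1.0]
opening: 0.172
```

```bash
python3 - <<'E'
from h import *
st=plan([0.5812,0.0719,0.199],np.pi/2)
pin_pose(st,cams=('wrist',),save='g5')
E
```

```text
t 9.93 pos [0.5817 0.0718 0.2063] F [ 0.4  0.2 -1. ] op 0.172
shift now units [-0.0017  0.0242  0.0004] shift in target axes [-0.0016  0.0242  0.0004] mm world [-0.5  0.1 -7.3] rot units [ 0.002 -0.001  0.006]
wrist 2306 ztop 0.2153 topcen [0.5783 0.0722 0.2141] mean [0.5775 0.0722 0.2142] side mean [0.5727 0.0721 0.1921] zmin 0.176
```

arm_command --steps '[{"hand":0,"travel":[-0.0015,0.012,0],"rotation":[0,0,0.005]},{"hand":0,"travel":[0,0.01,0],"rotation":[0,0,0]},{"hand":0,"travel":[0,0.0,0],"rotation":[0,0,0]}]'

```text
time: 10.35
eef_pos: [0.5817, 0.0718, 0.1999]
tcp_rot: [0.707, 0.0, 0.001, -0.707]
contact_force: [-0.1, 0.3, -1.3]
opening: 0.177
```

```bash
python3 - <<'E'
from h import *
st=plan([0.5812,0.0719,0.199],np.pi/2)
pin_pose(st,cams=('wrist',),save='g6')
E
```

```text
t 10.35 pos [0.5817 0.0718 0.1999] F [-0.1  0.3 -1.3] op 0.177
shift now units [-0.0016  0.0031  0.0004] shift in target axes [-0.0016  0.0031  0.0004] mm world [-0.5  0.1 -0.9] rot units [ 0.002 -0.001  0.003]
wrist 2302 ztop 0.2089 topcen [0.5783 0.0722 0.2075] mean [0.5775 0.0722 0.2079] side mean [0.5727 0.0721 0.1858] zmin 0.1696
```

arm_command --steps '[{"hand":0.25,"travel":[0,0,0],"rotation":[0,0,0]},{"hand":0.4,"travel":[0,0,0],"rotation":[0,0,0]},{"hand":0.6,"travel":[0,0,0],"rotation":[0,0,0]},{"hand":0.7,"travel":[0,0,0],"rotation":[0,0,0]}]'

```text
time: 10.9
eef_pos: [0.5814, 0.0718, 0.2006]
tcp_rot: [0.707, 0.0, 0.0, -0.707]
contact_force: [-0.3, 0.7, 0.5]
opening: 0.698
```

```bash
python3 - <<'E'
from h import *
st=plan([0.5812,0.0719,0.199],np.pi/2)
pin_pose(st,cams=('wrist','scene'),save='g7')
E
```

```text
t 10.9 pos [0.5814 0.0718 0.2006] F [-0.3  0.7  0.5] op 0.698
shift now units [-0.0006  0.0054  0.0004] shift in target axes [-0.0006  0.0054  0.0004] mm world [-0.2  0.1 -1.6] rot units [ 0.002 -0.001  0.001]
wrist 2011 ztop 0.2068 topcen [0.5775 0.0703 0.2053] mean [0.5766 0.0704 0.2058] side mean [0.5718 0.0708 0.1835] zmin 0.1678
scene 162 ztop 0.2091 topcen [0.582  0.0693 0.2075] mean [0.5818 0.0711 0.2077] side mean [0.5835 0.0735 0.1835] zmin 0.1676
```

View pics/g7_wrist.png

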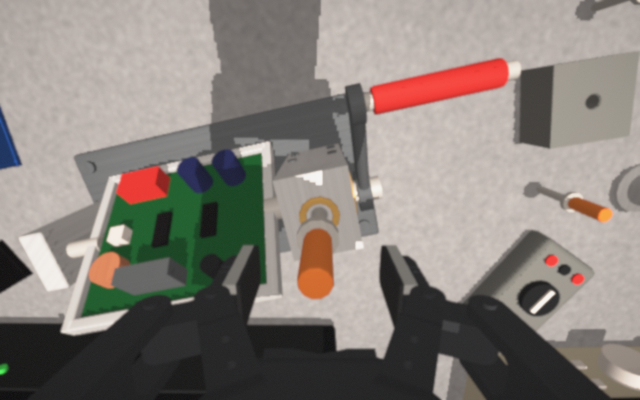

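The pin stands in the ring at (316,245) in the wrist view, with its top at z≈0.206, which puts the collar about 31–32 mm above the mouth. I'll retract upward and measure the sleeve from this picture.

arm_command --steps '[{"hand":0.7,"travel":[0,-0.04,0],"rotation":[0,0,0]},{"hand":0.8,"travel":[0,-0.1,0],"rotation":[0,0,0]},{"hand":0.8,"travel":[0,-0.1,0],"rotation":[0,0,0]},{"hand":0.8,"travel":[0,-0.1,0],"rotation":[0,0,0]},{"hand":0.8,"travel":[0,0,0],"rotation":[0,0,0]}]'

```text
time: 11.62
eef_pos: [0.5816, 0.0719, 0.3089]
tcp_rot: [0.708, 0.001, 0.001, -0.707]
contact_force: [-0.1, 0.2, 0.7]
opening: 0.801
```

```bash
cat >> h.py <<'E'
def sleeve(c,im,d,st,guess=(0.499,0.136,0.14),r=0.06):
    C=cloud(c,d,st);hsv=cv2.cvtColor(im,cv2.COLOR_BGR2HSV)
    m=((hsv[...,0]<4)|(hsv[...,0]>175))&(hsv[...,1]>130)&(np.linalg.norm(C-np.array(guess),axis=-1)<r)
    P=C[m];
    if len(P)<20: return None
    l=cv2.fitLine((P*1000).astype(np.float32),cv2.DIST_HUBER,0,.01,.01).ravel();w=l[:3]*np.sign(l[1])
    t=(P*1000-l[3:])@w;n=np.array([-w[1],w[0]])/np.hypot(*w[:2])
    s=(P[:,:2]*1000-l[3:5])@n
    lo,hi=np.percentile(t,[1,99]);mid=l[3:]+w*(lo+hi)/2
    a,b=np.percentile(s,[2,98])
    print(c,len(P),'mid surf',mid.round(1),'len',round(hi-lo,1),'yaw',np.degrees(np.arctan2(-w[0],w[1])).round(2),'width',round(b-a,1),'centre xy',(mid[:2]+n*(a+b)/2).round(1),'ztop',np.percentile(P[:,2],97).round(4))
E
python3 - <<'E'
from h import *
st=plan([0.499,0.136,0.25],np.radians(11.5))
for c in('wrist','scene','top'):
    im,d=ctrl.read_camera(c);cv2.imwrite(f'pics/s1_{c}.png',im);sleeve(c,im,d,st)
pin_pose(st,cams=('wrist','scene','top'),zc=np.array([0.579,0.072,0.185]),r=0.04)
E
```

```text
t 11.62 pos [0.5816 0.0719 0.3089] F [-0.1  0.2  0.7] op 0.801
shift now units [-0.276   0.1951  0.2137] shift in target axes [-0.2642  0.1963 -0.2272] mm world [-82.6  64.1 -58.9] rot units [-2.000e-03  2.616e+00  7.000e-03]
wrist 1409 mid surf [497.2 135.6 144.5] len 68.7 yaw 12.07 width 13.8 centre xy [497.4 135.7] ztop 0.1463
scene 279 mid surf [503.4 135.9 144.5] len 67.7 yaw 12.11 width 11.9 centre xy [501.5 135.5] ztop 0.1486
wrist 521 ztop 0.2123 topcen [0.5802 0.0707 0.2107] mean [0.5799 0.0709 0.2112] side mean [0.5748 0.0713 0.1885] zmin 0.1742
scene 162 ztop 0.209 topcen [0.5818 0.0713 0.2076] mean [0.582  0.072  0.2076] side mean [0.5835 0.0737 0.1836] zmin 0.1674
top none
```

View pics/s1_wrist.png

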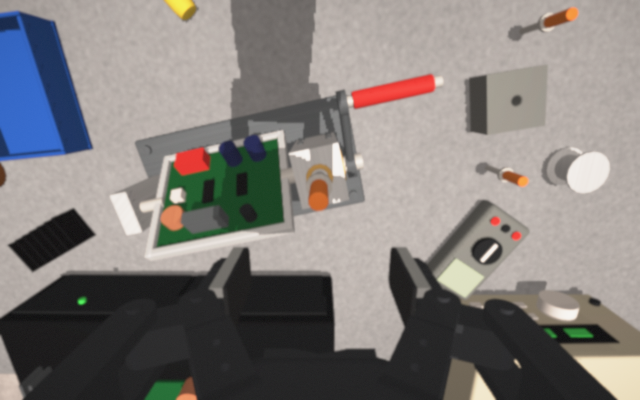

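arm_command --steps '[{"hand":0.8,"travel":[0,0,0],"rotation":[0,0.33,0]},{"hand":0.8,"travel":[0,0,0],"rotation":[0,0.33,0]},{"hand":0.8,"travel":[0,0,0],"rotation":[0,0.33,0]},{"hand":0.8,"travel":[0,0,0],"rotation":[0,0.33,0]},{"hand":0.8,"travel":[0,0,0],"rotation":[0,0.33,0]},{"hand":0.8,"travel":[0,0,0],"rotation":[0,0.33,0]},{"hand":0.8,"travel":[0,0,0],"rotation":[0,0.33,0]},{"hand":0.8,"travel":[0,0,0],"rotation":[0,0.3,0]},{"hand":0.7,"travel":[0,0,0],"rotation":[0,0,0]}]'

```text
time: 13.05
eef_pos: [0.5756, 0.072, 0.29]
tcp_rot: [0.545, -0.466, 0.451, -0.532]
contact_force: [-0.1, -0.6, -0.1]
opening: 0.702
```

```bash
python3 - <<'E'
from h import *
st=plan([0.4977,0.136,0.215],np.radians(12.1));print(st['qpos'].round(2) if hasattr(st['qpos'],'round') else st['qpos'])
E
```

```text
t 13.05 pos [0.5756 0.072  0.29  ] F [-0.1 -0.6 -0.1] op 0.702
shift now units [-0.2506  0.2573 -0.2152] shift in target axes [-0.263   0.2498 -0.209 ] mm world [-77.9  64.  -75. ] rot units [ 0.054 -0.099 -0.011]
[-0.05  0.07  1.76 -0.    1.34 -0.21]
```

arm_command --steps '[{"hand":0.7,"travel":[0,0,0],"rotation":[0.05,-0.1,-0.01]},{"hand":0.7,"travel":[-0.08,0,-0.07],"rotation":[0,0,0]},{"hand":0.7,"travel":[-0.1,0,-0.08],"rotation":[0,0,0]},{"hand":0.6,"travel":[-0.08,0,-0.06],"rotation":[0,0,0]},{"hand":0.6,"travel":[0,0.1,0],"rotation":[0,0,0]},{"hand":0.6,"travel":[0,0,0],"rotation":[0,0,0]}]'

```text
time: 13.8
eef_pos: [0.4933, 0.136, 0.2558]
tcp_rot: [0.556, -0.441, 0.437, -0.553]
contact_force: [0.5, -0.5, -0.4]
opening: 0.598
```

```bash
python3 - <<'E'
from h import *
st=plan([0.4977,0.136,0.215],np.radians(12.1))
for c in('wrist',):
    im,d=ctrl.read_camera(c);cv2.imwrite(f'pics/s2_{c}.png',im);sleeve(c,im,d,st)
E
```

```text
t 13.8 pos [0.4933 0.136  0.2558] F [ 0.5 -0.5 -0.4] op 0.598
shift now units [0.0035 0.1359 0.0153] shift in target axes [0.0029 0.136  0.0143] mm world [  4.4   0.  -40.8] rot units [ 0.014  0.037 -0.004]
wrist 1611 mid surf [497.9 136.6 144.7] len 69.8 yaw 11.92 width 14.2 centre xy [497.9 136.6] ztop 0.1462
```

View pics/s2_wrist.png

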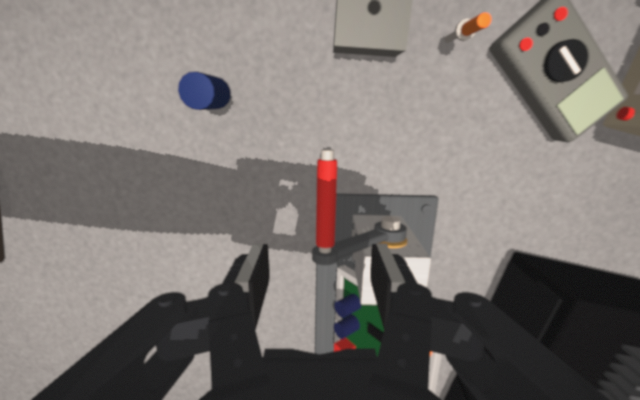

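arm_command --steps '[{"hand":0.6,"travel":[0.003,0.05,0.015],"rotation":[0.01,0.035,0]},{"hand":0.6,"travel":[0,0.1,0],"rotation":[0,0,0]},{"hand":0.6,"travel":[0,0.1,0],"rotation":[0,0,0]},{"hand":0.6,"travel":[0,0.08,0],"rotation":[0,0,0]},{"hand":0.6,"travel":[0,0,0],"rotation":[0,0,0]}]'

```text
time: 14.48
eef_pos: [0.5045, 0.135, 0.1584]
tcp_rot: [-0.546, 0.443, -0.447, 0.552]
contact_force: [-1.4, -0.7, 0.1]
opening: 0.603
```

```bash
python3 - <<'E'
from h import *
st=plan([0.4978,0.1363,0.145],np.radians(12.1))
E
```

```text
t 14.47 pos [0.5045 0.135  0.1584] F [-1.4 -0.7  0.1] op 0.603
shift now units [-0.0087  0.0445 -0.0213] shift in target axes [-0.0087  0.0447 -0.0209] mm world [ -6.7   1.3 -13.4] rot units [-0.019 -0.005 -0.001]
```

arm_command --steps '[{"hand":0.6,"travel":[-0.008,0.02,-0.021],"rotation":[-0.015,0,0]},{"hand":0.6,"travel":[0,0.02,0],"rotation":[0,0,0]},{"hand":0.45,"travel":[0,0,0],"rotation":[0,0,0]}]'

```text
time: 14.85
eef_pos: [0.4996, 0.1361, 0.1483]
tcp_rot: [-0.548, 0.444, -0.447, 0.551]
contact_force: [-0.5, 0.4, 0.1]
opening: 0.452
```

```bash
python3 - <<'E'
from h import *
st=plan([0.4978,0.1363,0.145],np.radians(12.1))
E
```

```text
t 14.85 pos [0.4996 0.1361 0.1483] F [-0.5  0.4  0.1] op 0.452
shift now units [-0.002   0.0111 -0.0057] shift in target axes [-0.002   0.0112 -0.0057] mm world [-1.8  0.2 -3.3] rot units [-0.012 -0.006  0.001]
```

arm_command --steps '[{"hand":0.28,"travel":[-0.002,0.005,-0.005],"rotation":[-0.01,0,0]},{"hand":0.28,"travel":[0,0,0],"rotation":[0,0,0]},{"hand":0.28,"travel":[0,0,0],"rotation":[0,0,0]}]' --grip_force 20

```text
time: 15.22
eef_pos: [0.4987, 0.1365, 0.1481]
tcp_rot: [-0.548, 0.444, -0.446, 0.55]
contact_force: [-0.1, 0.1, 0.3]
opening: 0.278
```

```bash
cat >> h.py <<'E'
G=np.array([0.5787,0.0718]);YW=np.radians(12.1)
JX=np.array([np.cos(YW),np.sin(YW)]);JY=np.array([-np.sin(YW),np.cos(YW)])
def look(tag,cams=('scene',)):
    st=ctrl.get_state();p=np.array(st['eef_pos']);q=(p[:2]-G)@np.c_[JX,JY]
    F=np.array(st['contact_force']);f=F[:2]@JX
    r=R.from_quat(st['tcp_rot']);m=r.as_matrix()
    print('t',round(st['time'],2),'jig xy(mm)',(q*1e3).round(1),'z-6-85',round((p[2]-.091)*1e3,1),'atan',round(np.arctan2(q[0],p[2]-.091),3),'F jigx',round(f,1),'Fz',round(F[2],1),'op',round(st['opening'],3),'tilt',np.round(-m[2,[0,2]],3))
    for c in cams:
        im,d=ctrl.read_camera(c);cv2.imwrite(f'pics/{tag}_{c}.png',im)
        C=cloud(c,d,st);hsv=cv2.cvtColor(im,cv2.COLOR_BGR2HSV)
        org=(hsv[...,0]>=3)&(hsv[...,0]<=20)&(hsv[...,1]>120)&(np.linalg.norm(C-np.array([.579,.072,.18]),axis=-1)<0.045)
        if org.sum()>10:
            v,u=np.nonzero(org);print(c,'pin px',len(v),'vtop',np.percentile(v,[2,50,98]).round(1),'u',np.median(u),'ztop',np.percentile(C[org][:,2],[2,97]).round(4))
        hm=((hsv[...,0]<4)|(hsv[...,0]>175))&(hsv[...,1]>130)&(np.abs(((C[...,:2]-G)@JY)-0.08)<0.04)&(C[...,2]>0.1)&(C[...,2]<.2)
        if hm.sum()>8:
            P=C[hm];print(c,'sleeve n',hm.sum(),'jig x',(np.median((P[:,:2]-G)@JX)*1e3).round(1),'z',np.percentile(P[:,2],[5,95]).round(3))
E
python3 - <<'E'
from h import *
look('c0',('scene','wrist'))
E
```

```text
t 15.22 jig xy(mm) [-64.6  80. ] z-6-85 57.1 atan -0.847 F jigx -0.1 Fz 0.3 op 0.278 tilt [-0.001 -0.004]
scene pin px 162 vtop [191. 202. 213.] u 317.0 ztop [0.1687 0.2089]
scene sleeve n 133 jig x -59.2 z [0.137 0.148]
wrist sleeve n 4603 jig x -65.6 z [0.141 0.146]
```

Caged round the sleeve. Now I'll lead it up the first part of the arc, staying well short of the window.

arm_command --steps '[{"hand":0.28,"travel":[0,-0.016,0.018],"rotation":[0,0,0]},{"hand":0.28,"travel":[0,-0.018,0.018],"rotation":[0,0,0]},{"hand":0.28,"travel":[0,-0.013,0.018],"rotation":[0,0,0]},{"hand":0.28,"travel":[0,-0.012,0.018],"rotation":[0,0,0]},{"hand":0.28,"travel":[0,-0.01,0.018],"rotation":[0,0,0]}]'

```text
time: 15.95
eef_pos: [0.5234, 0.1419, 0.1683]
tcp_rot: [0.552, -0.447, 0.444, -0.547]
contact_force: [-3.3, -1.3, 0.8]
opening: 0.282
```

```bash
python3 - <<'E'
from h import *
look('c1',('scene','wrist'))
E
```

```text
t 15.95 jig xy(mm) [-39.4  80.2] z-6-85 77.3 atan -0.471 F jigx -3.5 Fz 0.8 op 0.282 tilt [-0.     0.008]
scene pin px 165 vtop [190. 201. 212.] u 318.0 ztop [0.1672 0.2086]
scene sleeve n 140 jig x -36.8 z [0.157 0.168]
wrist sleeve n 4710 jig x -42.8 z [0.16  0.166]
```

View pics/c1_wrist.png

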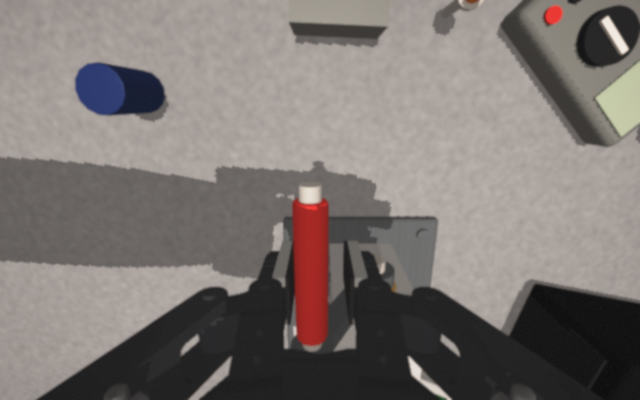

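The sleeve is centred in the cage at about −0.53 rad, with 3.5 N of drag. Continuing to about −0.15.

arm_command --steps '[{"hand":0.28,"travel":[0,-0.01,0.018],"rotation":[0,0,0]},{"hand":0.28,"travel":[0,-0.008,0.018],"rotation":[0,0,0]},{"hand":0.28,"travel":[0,-0.006,0.018],"rotation":[0,0,0]},{"hand":0.28,"travel":[0,-0.005,0.018],"rotation":[0,0,0]},{"hand":0.28,"travel":[0,-0.003,0.016],"rotation":[0,0,0]}]'

```text
time: 16.68
eef_pos: [0.5521, 0.1481, 0.179]
tcp_rot: [0.55, -0.446, 0.444, -0.548]
contact_force: [-3.1, 0.1, 1.1]
opening: 0.279
```

```bash
python3 - <<'E'
from h import *
look('c2',('scene','wrist'))
E
```

```text
t 16.68 jig xy(mm) [-10.   80.2] z-6-85 88.0 atan -0.113 F jigx -3.0 Fz 1.1 op 0.279 tilt [-0.     0.004]
scene pin px 167 vtop [190. 202. 213.] u 318.0 ztop [0.1674 0.2087]
scene sleeve n 143 jig x -7.5 z [0.169 0.178]
wrist sleeve n 4712 jig x -13.4 z [0.17  0.176]
```

arm_command --steps '[{"hand":0.28,"travel":[0,-0.001,0.012],"rotation":[0,0,0]},{"hand":0.28,"travel":[0,-0.001,0.011],"rotation":[0,0,0]}]'

```text
time: 17.02
eef_pos: [0.5595, 0.1496, 0.1796]
tcp_rot: [0.55, -0.446, 0.445, -0.549]
contact_force: [-2.8, -0.4, 0.1]
opening: 0.278
```

```bash
python3 - <<'E'
from h import *
look('c3')
E
```

```text
t 17.02 jig xy(mm) [-2.5 80.1] z-6-85 88.6 atan -0.028 F jigx -2.8 Fz 0.1 op 0.278 tilt [-0.     0.003]
scene pin px 169 vtop [190. 201. 213.] u 318.0 ztop [0.1675 0.2087]
scene sleeve n 145 jig x 0.0 z [0.169 0.179]
```

arm_command --steps '[{"hand":0.28,"travel":[0,-0.001,0.011],"rotation":[0,0,0]},{"hand":0.28,"travel":[0,0,0.01],"rotation":[0,0,0]}]'

```text
time: 17.32
eef_pos: [0.5662, 0.151, 0.1799]
tcp_rot: [0.55, -0.446, 0.445, -0.549]
contact_force: [-1.5, -0.7, 0.6]
opening: 0.279
```

```bash
python3 - <<'E'
from h import *
look('c4')
E
```

```text
t 17.32 jig xy(mm) [ 4.4 80.1] z-6-85 88.9 atan 0.05 F jigx -1.6 Fz 0.6 op 0.279 tilt [0.    0.002]
scene pin px 166 vtop [190. 202. 213.] u 318.0 ztop [0.1668 0.2089]
scene sleeve n 142 jig x 7.2 z [0.17  0.179]
```

arm_command --steps '[{"hand":0.28,"travel":[0,0,0.01],"rotation":[0,0,0]},{"hand":0.28,"travel":[0,0.001,0.009],"rotation":[0,0,0]}]'

```text
time: 17.62
eef_pos: [0.5724, 0.1524, 0.1796]
tcp_rot: [0.55, -0.446, 0.445, -0.549]
contact_force: [-1.0, 0.2, 0.4]
opening: 0.274
```

```bash
python3 - <<'E'
from h import *
look('c5')
E
```

```text
t 17.62 jig xy(mm) [10.8 80.1] z-6-85 88.6 atan 0.121 F jigx -1.0 Fz 0.4 op 0.274 tilt [0.    0.002]
scene pin px 167 vtop [190. 202. 213.] u 318.0 ztop [0.1675 0.2086]
scene sleeve n 144 jig x 13.3 z [0.169 0.179]
```

arm_command --steps '[{"hand":0.28,"travel":[0,0.001,0.01],"rotation":[0,0,0]},{"hand":0.28,"travel":[0,0.001,0.009],"rotation":[0,0,0]}]'

```text
time: 17.92
eef_pos: [0.5786, 0.1537, 0.1789]
tcp_rot: [0.55, -0.446, 0.445, -0.549]
contact_force: [-2.1, -0.0, 1.1]
opening: 0.28
```

```bash
python3 - <<'E'
from h import *
look('c6')
E
```

```text
t 17.93 jig xy(mm) [17.  80.1] z-6-85 87.9 atan 0.191 F jigx -2.1 Fz 1.1 op 0.28 tilt [0.    0.001]
scene pin px 166 vtop [190. 202. 213.] u 318.0 ztop [0.1671 0.2086]
scene sleeve n 147 jig x 19.7 z [0.168 0.179]
```

arm_command --steps '[{"hand":0.28,"travel":[0,0.002,0.01],"rotation":[0,0,0]},{"hand":0.28,"travel":[0,0.002,0.009],"rotation":[0,0,0]}]'

```text
time: 18.23
eef_pos: [0.5847, 0.155, 0.1776]
tcp_rot: [0.549, -0.446, 0.445, -0.549]
contact_force: [-1.4, -1.2, -0.4]
opening: 0.278
```

```bash
python3 - <<'E'
from h import *
look('c7')
E
```

```text
t 18.23 jig xy(mm) [23.3 80.1] z-6-85 86.6 atan 0.263 F jigx -1.6 Fz -0.4 op 0.278 tilt [0.    0.001]
scene pin px 171 vtop [190. 202. 213.] u 318.0 ztop [0.1668 0.2085]
scene sleeve n 148 jig x 25.9 z [0.167 0.177]
```

arm_command --steps '[{"hand":0.28,"travel":[0,0.003,0.01],"rotation":[0,0,0]},{"hand":0.28,"travel":[0,0.003,0.008],"rotation":[0,0,0]}]'

```text
time: 18.52
eef_pos: [0.5906, 0.1563, 0.1758]
tcp_rot: [-0.549, 0.446, -0.445, 0.549]
contact_force: [-0.7, -0.2, 0.5]
opening: 0.278
```

```bash
python3 - <<'E'
from h import *
look('c8')
E
```

```text
t 18.52 jig xy(mm) [29.4 80.1] z-6-85 84.8 atan 0.334 F jigx -0.7 Fz 0.5 op 0.278 tilt [0.001 0.   ]
scene pin px 169 vtop [190. 202. 213.] u 318.0 ztop [0.167  0.2079]
scene sleeve n 151 jig x 31.7 z [0.165 0.176]
```

arm_command --steps '[{"hand":0.28,"travel":[0,0.003,0.009],"rotation":[0,0,0]},{"hand":0.28,"travel":[0,0.003,0.008],"rotation":[0,0,0]}]'

```text
time: 18.82
eef_pos: [0.5961, 0.1575, 0.1738]
tcp_rot: [-0.549, 0.446, -0.445, 0.549]
contact_force: [-2.3, 0.2, 0.5]
opening: 0.277
```

```bash
python3 - <<'E'
from h import *
look('c9')
E
```

```text
t 18.82 jig xy(mm) [35.  80.1] z-6-85 82.8 atan 0.4 F jigx -2.2 Fz 0.5 op 0.277 tilt [ 0.001 -0.   ]
scene pin px 160 vtop [197. 207. 219.] u 316.0 ztop [0.1581 0.1999]
scene sleeve n 151 jig x 37.1 z [0.164 0.174]
```

The pin dropped: handle top at scene row 190→197, z 0.208→0.200, at a crank angle of about 0.37 rad. It has only just entered, so I'll advance about 4 mm into the play, watching the force.

arm_command --steps '[{"hand":0.28,"travel":[0,0.003,0.007],"rotation":[0,0,0]},{"hand":0.28,"travel":[0,0.003,0.006],"rotation":[0,0,0]}]'

```text
time: 19.12
eef_pos: [0.6004, 0.1584, 0.1718]
tcp_rot: [-0.549, 0.446, -0.445, 0.549]
contact_force: [-2.0, -0.1, -0.3]
opening: 0.278
```

```bash
python3 - <<'E'
from h import *
look('c10',('scene','wrist'))
E
```

```text
t 19.12 jig xy(mm) [39.3 80.1] z-6-85 80.8 atan 0.453 F jigx -2.0 Fz -0.3 op 0.278 tilt [ 0.001 -0.   ]
scene pin px 147 vtop [197. 207. 219.] u 316.0 ztop [0.1582 0.1998]
scene sleeve n 153 jig x 41.9 z [0.161 0.172]
wrist sleeve n 4746 jig x 36.0 z [0.164 0.17 ]
```

View pics/c10_scene.png

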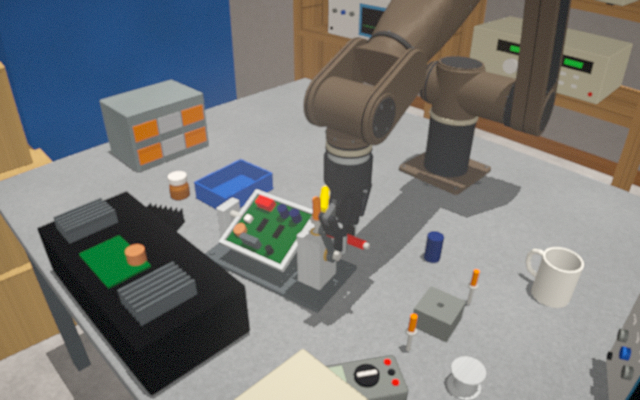

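View pics/c10_wrist.png

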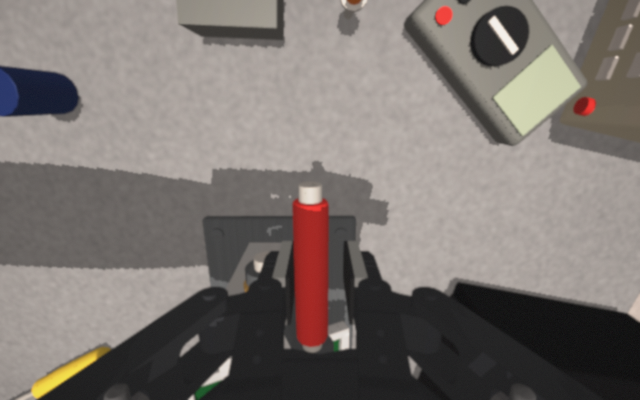

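The scene shows the crank at about 0.44 rad, with the pin dropped (top row 197) and only 2 N of drag, so nothing is blocked. I'll open the jaws and retreat upward.

arm_command --steps '[{"hand":0.4,"travel":[0,0,-0.01],"rotation":[0,0,0]},{"hand":0.55,"travel":[0,0,0],"rotation":[0,0,0]},{"hand":0.6,"travel":[0,-0.03,0],"rotation":[0,0,0]},{"hand":0.6,"travel":[0,-0.08,0],"rotation":[0,0,0]},{"hand":0.6,"travel":[0,-0.12,0],"rotation":[0,0,0]},{"hand":0.6,"travel":[0,-0.12,0],"rotation":[0,0,0]},{"hand":0.3,"travel":[0,0,0],"rotation":[0,0,0]},{"hand":0,"travel":[0,0,0],"rotation":[0,0,0]}]'

```text
time: 20.23
eef_pos: [0.5982, 0.1573, 0.2828]
tcp_rot: [-0.547, 0.444, -0.447, 0.551]
contact_force: [0.1, -0.1, -0.6]
opening: 0.181
```

```bash
python3 - <<'E'
from h import *
st=plan([0.5787,0.0718,0.26],np.radians(12.1))
look('d1',('scene','wrist','top'))
E
```

```text
t 20.23 pos [0.5982 0.1573 0.2828] F [ 0.1 -0.1 -0.6] op 0.181
shift now units [ 0.2655  0.0753 -0.123 ] shift in target axes [ 0.2651  0.076  -0.1234] mm world [-19.5 -85.5 -22.8] rot units [-0.013 -0.007  0.001]
t 20.23 jig xy(mm) [37.  79.5] z-6-85 191.8 atan 0.191 F jigx 0.1 Fz -0.6 op 0.181 tilt [-0.    -0.007]
scene pin px 160 vtop [197.2 208.  219. ] u 316.0 ztop [0.1576 0.1998]
scene sleeve n 314 jig x 42.2 z [0.161 0.172]
wrist pin px 11 vtop [277.2 279.  280.8] u 275.0 ztop [0.158  0.1629]
wrist sleeve n 1576 jig x 35.8 z [0.164 0.169]
top pin px 62 vtop [163. 168. 173.] u 291.0 ztop [0.1636 0.2008]
top sleeve n 52 jig x 34.0 z [0.165 0.172]
```

View pics/d1_scene.png

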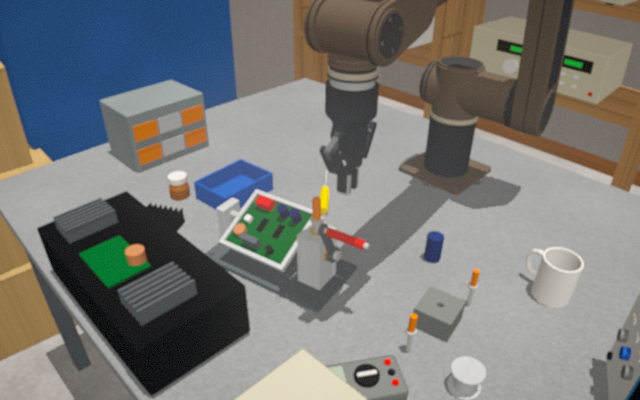

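arm_command --steps '[{"hand":0,"travel":[0.08,0,-0.035],"rotation":[-0.01,0,0]},{"hand":0,"travel":[0.1,0,-0.045],"rotation":[0,0,0]},{"hand":0,"travel":[0.07,0,-0.035],"rotation":[0,0,0]},{"hand":0,"travel":[0,0,0],"rotation":[0,0,0]}]'

```text
time: 20.88
eef_pos: [0.5774, 0.0752, 0.276]
tcp_rot: [0.552, -0.448, 0.443, -0.547]
contact_force: [-0.8, 0.4, -0.4]
opening: -0.0
```

```bash
python3 - <<'E'
from h import *
st=plan([0.5787,0.0718,0.235],np.radians(12.1))
look('d2',('wrist','scene'))
pin_pose(st,cams=('wrist',),zc=np.array([0.579,0.072,0.178]),r=0.04)
E
```

```text
t 20.88 pos [0.5774 0.0752 0.276 ] F [-0.8  0.4 -0.4] op -0.0
shift now units [0.0123 0.1366 0.0032] shift in target axes [0.0121 0.1367 0.0019] mm world [  1.3  -3.4 -41. ] rot units [ 0.018 -0.004 -0.004]
t 20.88 jig xy(mm) [-0.6  3.6] z-6-85 185.0 atan -0.003 F jigx -0.8 Fz -0.4 op -0.0 tilt [0.002 0.009]
wrist pin px 674 vtop [198. 216. 232.] u 326.0 ztop [0.1587 0.1979]
wrist sleeve n 2244 jig x 35.0 z [0.164 0.17 ]
scene pin px 162 vtop [197.2 209.  219. ] u 316.0 ztop [0.1579 0.1996]
scene sleeve n 350 jig x 42.0 z [0.161 0.172]
wrist 676 ztop 0.1977 topcen [0.5829 0.0725 0.1963] mean [0.5828 0.073  0.1965] side mean [0.5795 0.0778 0.174 ] zmin 0.1597
```

View pics/d2_wrist.png

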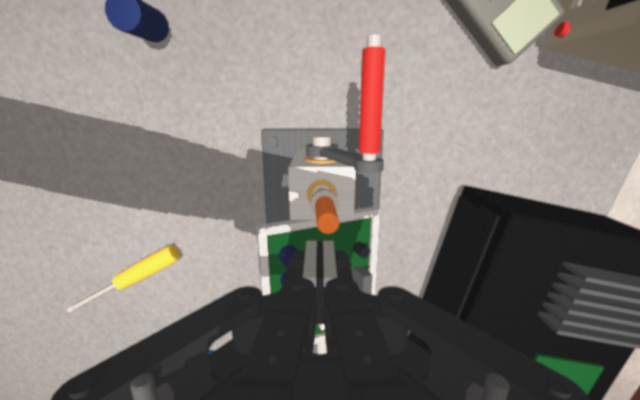

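arm_command --steps '[{"hand":0,"travel":[0.013,0.03,0.013],"rotation":[0.015,0,0]},{"hand":0,"travel":[0,0.05,0],"rotation":[0,0,0]},{"hand":0,"travel":[0,0.04,0],"rotation":[0,0,0]},{"hand":0,"travel":[0,0,0],"rotation":[0,0,0]}]'

```text
time: 21.52
eef_pos: [0.5823, 0.0757, 0.2363]
tcp_rot: [-0.55, 0.445, -0.442, 0.551]
contact_force: [-1.0, 0.2, 0.6]
opening: -0.002
```

```bash
python3 - <<'E'
from h import *
st=plan([0.582,0.0722,0.227],np.radians(12.1))
look('d3',('wrist','scene'))
E
```

```text
t 21.52 pos [0.5823 0.0757 0.2363] F [-1.   0.2  0.6] op -0.002
shift now units [ 0.0112  0.0308 -0.0034] shift in target axes [ 0.0111  0.0309 -0.0035] mm world [-0.3 -3.5 -9.3] rot units [ 0.004  0.005 -0.006]
t 21.52 jig xy(mm) [4.3 3. ] z-6-85 145.3 atan 0.03 F jigx -0.9 Fz 0.6 op -0.002 tilt [0.003 0.002]
wrist pin px 604 vtop [214. 228. 240.] u 317.0 ztop [0.1575 0.1971]
wrist sleeve n 3286 jig x 34.9 z [0.164 0.17 ]
scene pin px 164 vtop [197.3 208.5 219. ] u 316.0 ztop [0.1583 0.1998]
scene sleeve n 348 jig x 42.0 z [0.161 0.172]
```

View pics/d3_wrist.png

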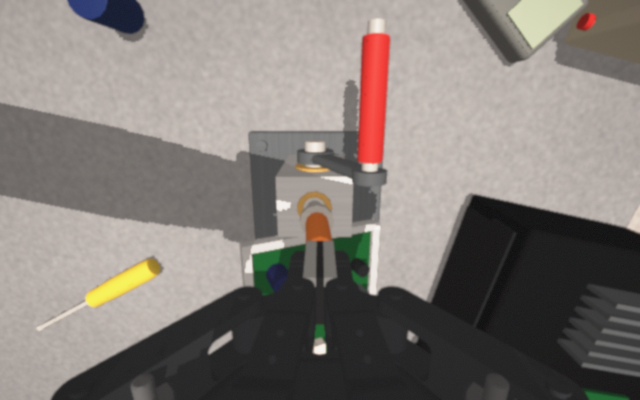

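arm_command --steps '[{"hand":0,"travel":[0.011,0.005,-0.003],"rotation":[0,0,0]},{"hand":0,"travel":[0,0.015,0],"rotation":[0,0,0]},{"hand":0,"travel":[0,0.01,0],"rotation":[0,0,0]}]'

```text
time: 22.0
eef_pos: [0.5837, 0.0718, 0.2302]
tcp_rot: [-0.549, 0.443, -0.444, 0.552]
contact_force: [-0.7, -0.2, 0.8]
opening: 0.001
```

```bash
python3 - <<'E'
from h import *
st=plan([0.582,0.0722,0.223],np.radians(12.1))
look('d4',('scene',))
E
```

```text
t 22.0 pos [0.5837 0.0718 0.2302] F [-0.7 -0.2  0.8] op 0.001
shift now units [-0.0024  0.024  -0.0054] shift in target axes [-0.0024  0.024  -0.0053] mm world [-1.7  0.4 -7.2] rot units [-0.007  0.005 -0.003]
t 22.0 jig xy(mm) [ 4.9 -1. ] z-6-85 139.2 atan 0.035 F jigx -0.8 Fz 0.8 op 0.001 tilt [ 0.002 -0.004]
scene pin px 163 vtop [198. 209. 219.] u 316.0 ztop [0.1583 0.1997]
scene sleeve n 350 jig x 41.9 z [0.161 0.172]
```

arm_command --steps '[{"hand":0,"travel":[-0.002,0.008,-0.005],"rotation":[0,0,0]},{"hand":0,"travel":[0,0.01,0],"rotation":[0,0,0]},{"hand":0,"travel":[0,0.008,0],"rotation":[0,0,0]}]'

```text
time: 22.42
eef_pos: [0.5824, 0.0721, 0.2227]
tcp_rot: [-0.549, 0.443, -0.445, 0.552]
contact_force: [-0.4, -0.2, 6.8]
opening: 0.003
```

```bash
python3 - <<'E'
from h import *
look('d5',('scene',))
E
```

```text
t 22.43 jig xy(mm) [ 3.7 -0.5] z-6-85 131.7 atan 0.028 F jigx -0.5 Fz 6.8 op 0.003 tilt [ 0.001 -0.005]
scene pin px 149 vtop [201. 210. 219.] u 316.0 ztop [0.1576 0.1978]
scene sleeve n 352 jig x 42.1 z [0.161 0.172]
```

Contact at 6.8 N on the handle top. Pressing down in small steps.

arm_command --steps '[{"hand":0,"travel":[0,0.008,0],"rotation":[0,0,0]},{"hand":0,"travel":[0,0.008,0],"rotation":[0,0,0]}]'

```text
time: 22.72
eef_pos: [0.5845, 0.072, 0.2223]
tcp_rot: [-0.548, 0.441, -0.446, 0.553]
contact_force: [-1.1, 0.1, 8.6]
opening: 0.002
```

```bash
python3 - <<'E'
from h import *
look('d6',('scene',))
E
```

```text
t 22.73 jig xy(mm) [ 5.7 -1. ] z-6-85 131.3 atan 0.043 F jigx -1.1 Fz 8.6 op 0.002 tilt [-0.001 -0.011]
scene pin px 144 vtop [201.  210.5 220. ] u 315.0 ztop [0.1561 0.1966]
scene sleeve n 350 jig x 42.2 z [0.161 0.172]
```

arm_command --steps '[{"hand":0,"travel":[-0.002,0.012,-0.006],"rotation":[-0.02,0,0]},{"hand":0,"travel":[0,0.013,-0.003],"rotation":[0,0,0]}]'

```text
time: 23.02
eef_pos: [0.5846, 0.0718, 0.2211]
tcp_rot: [-0.549, 0.441, -0.447, 0.552]
contact_force: [-2.3, -1.1, 11.8]
opening: -0.002
```

```bash
python3 - <<'E'
from h import *
plan([0.582,0.0722,0.2],np.radians(12.1))
look('d7',('scene',))
E
```

```text
t 23.02 pos [0.5846 0.0718 0.2211] F [-2.3 -1.1 11.8] op -0.002
shift now units [-0.0034  0.0704 -0.0089] shift in target axes [-0.0031  0.0704 -0.0083] mm world [ -2.6   0.4 -21.1] rot units [-0.017  0.006  0.007]
t 23.02 jig xy(mm) [ 5.8 -1.2] z-6-85 130.1 atan 0.044 F jigx -2.5 Fz 11.8 op -0.002 tilt [-0.004 -0.009]
scene pin px 145 vtop [202. 211. 220.] u 315.0 ztop [0.1565 0.1953]
scene sleeve n 352 jig x 42.0 z [0.161 0.172]
```

arm_command --steps '[{"hand":0,"travel":[-0.001,0.017,-0.006],"rotation":[-0.01,0,0]},{"hand":0,"travel":[0,0.017,-0.004],"rotation":[0,0,0]}]'

```text
time: 23.32
eef_pos: [0.5849, 0.0713, 0.219]
tcp_rot: [-0.548, 0.439, -0.448, 0.553]
contact_force: [-3.4, 0.5, 15.2]
opening: 0.003
```

```bash
python3 - <<'E'
from h import *
plan([0.582,0.0722,0.2],np.radians(12.1))
look('d8',('scene','wrist'))
E
```

```text
t 23.32 pos [0.5849 0.0713 0.219 ] F [-3.4  0.5 15.2] op 0.003
shift now units [-0.0055  0.063  -0.0096] shift in target axes [-0.0051  0.0632 -0.0088] mm world [ -2.9   0.9 -19. ] rot units [-0.026  0.006  0.013]
t 23.32 jig xy(mm) [ 5.9 -1.8] z-6-85 128.0 atan 0.046 F jigx -3.2 Fz 15.2 op 0.003 tilt [-0.007 -0.013]
scene pin px 148 vtop [203. 212. 221.] u 315.0 ztop [0.153  0.1934]
scene sleeve n 346 jig x 42.2 z [0.161 0.172]
wrist pin px 633 vtop [214. 228. 240.] u 316.0 ztop [0.1527 0.1903]
wrist sleeve n 4128 jig x 34.8 z [0.164 0.17 ]
```

View pics/d8_wrist.png

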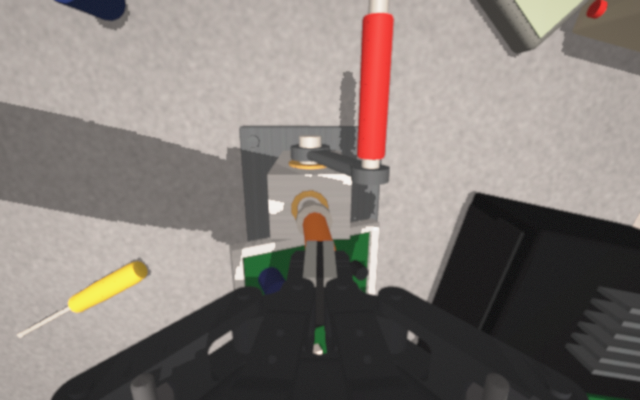

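arm_command --steps '[{"hand":0,"travel":[-0.004,0.017,-0.015],"rotation":[-0.03,0,0.015]},{"hand":0,"travel":[-0.002,0.017,-0.012],"rotation":[-0.01,0,0]}]'

```text
time: 23.68
eef_pos: [0.5802, 0.0712, 0.2152]
tcp_rot: [-0.55, 0.442, -0.445, 0.551]
contact_force: [0.3, -0.3, 5.9]
opening: -0.001
```

```bash
python3 - <<'E'
from h import *
plan([0.58,0.0718,0.2],np.radians(12.1))
look('d9',('scene','wrist'))
E
```

```text
t 23.68 pos [0.5802 0.0712 0.2152] F [ 0.3 -0.3  5.9] op -0.001
shift now units [-0.0023  0.0507 -0.0005] shift in target axes [-0.0022  0.0507 -0.0003] mm world [ -0.2   0.6 -15.2] rot units [-0.008  0.006  0.004]
t 23.68 jig xy(mm) [ 1.4 -0.9] z-6-85 124.2 atan 0.011 F jigx 0.2 Fz 5.9 op -0.001 tilt [-0.002 -0.004]
scene pin px 142 vtop [203. 213. 222.] u 316.5 ztop [0.1497 0.1904]
scene sleeve n 353 jig x 42.1 z [0.161 0.172]
wrist pin px 618 vtop [215. 229. 243.] u 319.5 ztop [0.1491 0.187 ]
wrist sleeve n 4328 jig x 35.0 z [0.164 0.17 ]
```

Straightening the pin cut the force to 6 N and it slides. Continuing with modest steps.

arm_command --steps '[{"hand":0,"travel":[-0.002,0.014,-0.002],"rotation":[-0.01,0,0]},{"hand":0,"travel":[0,0.014,-0.003],"rotation":[-0.005,0,0]},{"hand":0,"travel":[0,0.014,-0.003],"rotation":[-0.005,0,0]}]'

```text
time: 24.15
eef_pos: [0.5815, 0.0711, 0.2097]
tcp_rot: [-0.55, 0.441, -0.446, 0.551]
contact_force: [-3.3, 0.3, 8.8]
opening: 0.002
```

```bash
python3 - <<'E'
from h import *
plan([0.58,0.0718,0.2],np.radians(12.1))
look('d10',('scene','wrist'))
E
```

```text
t 24.15 pos [0.5815 0.0711 0.2097] F [-3.3  0.3  8.8] op 0.002
shift now units [-0.0037  0.0324 -0.0046] shift in target axes [-0.0035  0.0325 -0.0044] mm world [-1.5  0.7 -9.7] rot units [-0.01   0.007  0.01 ]
t 24.15 jig xy(mm) [ 2.6 -1.3] z-6-85 118.7 atan 0.022 F jigx -3.2 Fz 8.8 op 0.002 tilt [-0.005 -0.005]
scene pin px 141 vtop [206.8 215.  225. ] u 316.0 ztop [0.1444 0.185 ]
scene sleeve n 351 jig x 42.3 z [0.161 0.172]
wrist pin px 619 vtop [214. 228. 240.] u 318.0 ztop [0.1436 0.181 ]
wrist sleeve n 4654 jig x 34.8 z [0.164 0.17 ]
```

arm_command --steps '[{"hand":0,"travel":[-0.003,0.014,-0.007],"rotation":[-0.01,0,0.01]},{"hand":0,"travel":[-0.001,0.014,-0.004],"rotation":[-0.005,0,0]},{"hand":0,"travel":[0,0.014,-0.004],"rotation":[-0.005,0,0]}]'

```text
time: 24.62
eef_pos: [0.5807, 0.0709, 0.2054]
tcp_rot: [-0.55, 0.441, -0.446, 0.551]
contact_force: [-2.7, 0.5, 9.3]
opening: -0.001
```

```bash
python3 - <<'E'
from h import *
plan([0.58,0.0718,0.2],np.radians(12.1))
look('d11',('scene','wrist'))
E
```

```text
t 24.62 pos [0.5807 0.0709 0.2054] F [-2.7  0.5  9.3] op -0.001
shift now units [-0.0036  0.018  -0.0017] shift in target axes [-0.0036  0.0181 -0.0017] mm world [-0.7  0.9 -5.4] rot units [-0.011  0.007  0.007]
t 24.62 jig xy(mm) [ 1.8 -1.3] z-6-85 114.4 atan 0.015 F jigx -2.5 Fz 9.3 op -0.001 tilt [-0.004 -0.006]
scene pin px 138 vtop [208.  216.  226.3] u 316.0 ztop [0.1406 0.18  ]
scene sleeve n 352 jig x 42.1 z [0.161 0.172]
wrist pin px 616 vtop [214.3 228.  240. ] u 319.0 ztop [0.139  0.1765]
wrist sleeve n 4901 jig x 34.7 z [0.164 0.17 ]
```

arm_command --steps '[{"hand":0,"travel":[-0.003,0.014,-0.005],"rotation":[-0.01,0,0.007]},{"hand":0,"travel":[-0.001,0.013,-0.004],"rotation":[-0.005,0,0]},{"hand":0,"travel":[0,0.013,-0.004],"rotation":[-0.005,0,0]}]'

```text
time: 25.1
eef_pos: [0.5802, 0.0707, 0.202]
tcp_rot: [-0.55, 0.441, -0.446, 0.551]
contact_force: [-3.0, -0.7, 9.7]
opening: 0.003
```

```bash
python3 - <<'E'
from h import *
plan([0.58,0.0718,0.2],np.radians(12.1))
look('d12',('scene','wrist'))
im=cv2.imread('pics/d12_scene.png');cv2.imwrite('pics/d12c.png',cv2.resize(im[180:290,270:390],None,fx=5,fy=5,interpolation=cv2.INTER_CUBIC))
E
```

```text
t 25.1 pos [0.5802 0.0707 0.202 ] F [-3.  -0.7  9.7] op 0.003
shift now units [-0.0037  0.0066  0.0001] shift in target axes [-0.0036  0.0066  0.0001] mm world [-0.2  1.1 -2. ] rot units [-0.009  0.008  0.008]
t 25.1 jig xy(mm) [ 1.2 -1.4] z-6-85 111.0 atan 0.011 F jigx -3.1 Fz 9.7 op 0.003 tilt [-0.004 -0.005]
scene pin px 133 vtop [209.6 218.  227.4] u 316.0 ztop [0.1385 0.1765]
scene sleeve n 351 jig x 42.1 z [0.161 0.172]
wrist pin px 607 vtop [215. 229. 240.] u 319.0 ztop [0.1371 0.1732]
wrist sleeve n 5153 jig x 34.6 z [0.164 0.17 ]
```

View pics/d12c.png

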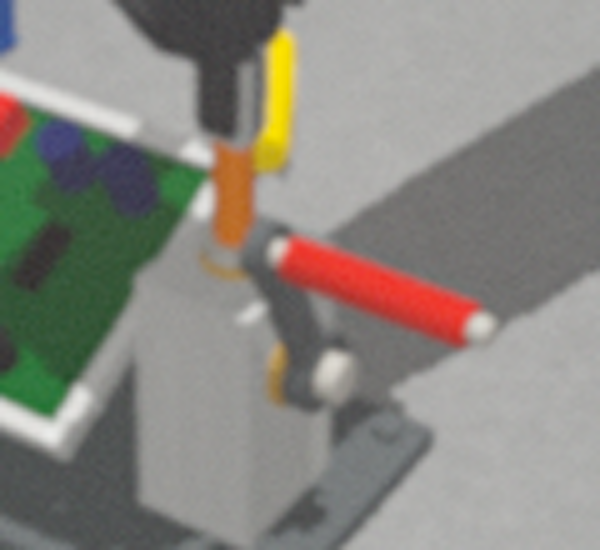

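About 2–3 mm remains. Continuing until it stops on the ring.

arm_command --steps '[{"hand":0,"travel":[-0.003,0.013,-0.003],"rotation":[-0.01,0,0.008]},{"hand":0,"travel":[0,0.013,-0.004],"rotation":[-0.005,0,0]}]'

```text
time: 25.45
eef_pos: [0.58, 0.0708, 0.2002]
tcp_rot: [-0.551, 0.442, -0.444, 0.551]
contact_force: [-3.4, 0.2, 11.8]
opening: -0.003
```

```bash
python3 - <<'E'
from h import *
look('d13',('scene','wrist'))
E
```

```text
t 25.45 jig xy(mm) [ 1.1 -1.3] z-6-85 109.2 atan 0.01 F jigx -3.3 Fz 11.8 op -0.003 tilt [-0.002 -0.002]
scene pin px 123 vtop [210.4 219.  228. ] u 316.0 ztop [0.1369 0.1745]
scene sleeve n 351 jig x 42.1 z [0.161 0.172]
wrist pin px 574 vtop [216. 229. 240.] u 320.0 ztop [0.1367 0.1717]
wrist sleeve n 5241 jig x 34.5 z [0.164 0.17 ]
```

arm_command --steps '[{"hand":0,"travel":[-0.002,0.013,-0.003],"rotation":[-0.005,0,0.005]},{"hand":0,"travel":[0,0.013,-0.004],"rotation":[-0.005,0,0]}]'

```text
time: 25.8
eef_pos: [0.5801, 0.0707, 0.2002]
tcp_rot: [-0.551, 0.442, -0.444, 0.551]
contact_force: [-4.1, -0.3, 13.9]
opening: 0.003
```

```bash
python3 - <<'E'
from h import *
look('d14',('scene','wrist'))
E
```

```text
t 25.8 jig xy(mm) [ 1.1 -1.4] z-6-85 109.2 atan 0.01 F jigx -4.0 Fz 13.9 op 0.003 tilt [-0.002 -0.003]
scene pin px 126 vtop [210.5 219.  228. ] u 316.0 ztop [0.1372 0.1749]
scene sleeve n 350 jig x 41.9 z [0.161 0.172]
wrist pin px 584 vtop [216. 229. 240.] u 319.5 ztop [0.1366 0.1718]
wrist sleeve n 5251 jig x 34.5 z [0.164 0.17 ]
```

It stopped at TCP 0.2002, with 13.9 N. I'll do one firmer check at about 20 N, still well below the 40 N limit.

arm_command --steps '[{"hand":0,"travel":[0,0.018,-0.003],"rotation":[0,0,0]},{"hand":0,"travel":[0,0.019,-0.003],"rotation":[0,0,0]}]'

```text
time: 26.15
eef_pos: [0.5804, 0.0706, 0.2001]
tcp_rot: [-0.55, 0.44, -0.445, 0.552]
contact_force: [-10.3, 0.2, 20.8]
opening: -0.003
```

```bash
python3 - <<'E'
from h import *
look('d15',('scene',))
E
```

```text
t 26.15 jig xy(mm) [ 1.4 -1.5] z-6-85 109.1 atan 0.013 F jigx -10.0 Fz 20.8 op -0.003 tilt [-0.003 -0.007]
scene pin px 125 vtop [211.  218.  227.5] u 316.0 ztop [0.1376 0.1751]
scene sleeve n 353 jig x 42.1 z [0.161 0.172]
```

Hard stop: no movement at 20.8 N. Retreating straight up.

arm_command --steps '[{"hand":0,"travel":[0,-0.01,0],"rotation":[0,0,0]},{"hand":0,"travel":[0,-0.04,0],"rotation":[0,0,0]},{"hand":0,"travel":[0,-0.12,0],"rotation":[0,0,0]},{"hand":0,"travel":[0,-0.15,0],"rotation":[0,0,0]},{"hand":0,"travel":[0.1,-0.1,0],"rotation":[0,0,0]},{"hand":0,"travel":[0,0,0],"rotation":[0,0,0]},{"hand":0,"travel":[0,0,0],"rotation":[0,0,0]}]'

```text
time: 27.08
eef_pos: [0.5849, 0.0418, 0.3281]
tcp_rot: [-0.551, 0.441, -0.444, 0.552]
contact_force: [-0.3, 0.3, 0.3]
opening: 0.001
```

```bash
python3 - <<'E'
from h import *
look('e1',('scene','wrist','top'))
st=ctrl.get_state()
pin_pose(st,cams=('wrist','scene','top'),zc=np.array([0.579,0.072,0.155]),r=0.035)
print(st['dq'])
im=cv2.imread('pics/e1_scene.png');a=cv2.resize(im[170:290,270:390],None,fx=4,fy=4,interpolation=cv2.INTER_CUBIC)
im=cv2.imread('pics/e1_top.png');b=cv2.resize(im[120:240,230:310],None,fx=4,fy=4,interpolation=cv2.INTER_CUBIC)
cv2.imwrite('pics/e1c.png',np.hstack([a,b]))
E
```

```text
t 27.07 jig xy(mm) [ -0.3 -30.6] z-6-85 237.1 atan -0.001 F jigx -0.2 Fz 0.3 op 0.001 tilt [-0.002 -0.003]
scene pin px 155 vtop [207.  217.  227.9] u 317.0 ztop [0.1367 0.1774]
scene sleeve n 338 jig x 42.1 z [0.162 0.172]
wrist pin px 229 vtop [143.6 155.  162.4] u 320.0 ztop [0.1444 0.1754]
wrist sleeve n 1620 jig x 35.1 z [0.164 0.17 ]
wrist 223 ztop 0.1753 topcen [0.58   0.0727 0.1737] mean [0.5803 0.0725 0.1741] side mean [0.5777 0.0784 0.1554] zmin 0.1468
scene 153 ztop 0.1776 topcen [0.5828 0.0713 0.1762] mean [0.5835 0.072  0.1762] side mean [0.5856 0.0746 0.1533] zmin 0.138
top none
[ 0.00150617  0.00226959 -0.00012906 -0.00055762  0.00352996 -0.00183431]
```

View pics/e1c.png

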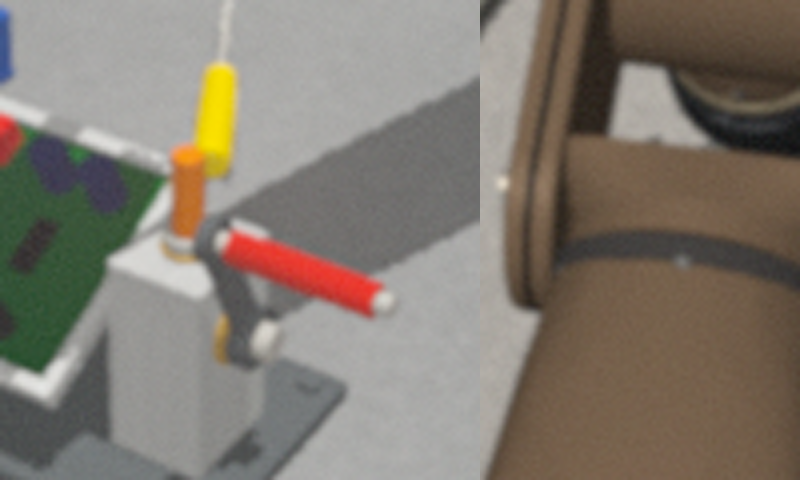

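View pics/e1_top.png

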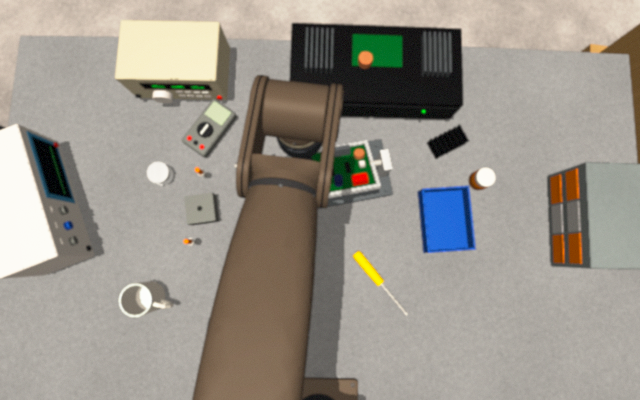

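In the crop, at (185,245), the collar sits on the brass ring. The pin is upright with its top at z≈0.175 (home is 0.175), the crank is at rest, the other things look unmoved, and the gripper is clear. Handing in.

```bash
python3 - <<'E'
from plant import ctrl
print(ctrl.sign_off())
E
```

```text
the job is handed in; nothing more can be done
None
```

The pin is home in the jig with its collar on the brass ring, and I handed the job in at about 27 s of the 72 s allowed. No verdict was reported, so the points below are my own last checks.

- **Pin in the guide:** I took the largest pin from the grey stand and stood it in the guide hole. It rested on the shaft, let go, with the collar about 31–32 mm above the ring.
- **Crank:** I led it round with the jaws loosely caging the sleeve, at 1–3.5 N of drag. The cameras showed the pin drop about 8–9 mm, with the crank at roughly 0.31–0.38 rad. I moved 4–5 mm further into the play and left it at about 0.44 rad, with no blocking force.
- **Pressing home:** I pressed on the handle top with shut fingers. Partway down the force rose to about 15 N because the pin was leaning. Pushing the top back upright cut it to 6 N, and it then slid at 9–12 N. At the ring it did not move under 20.8 N, with about 10 N of sideways load at that moment.
- **Last checks:** The wrist camera put the handle top at z 0.1753 m (home is 0.175). The scene camera read 0.1776, but it had been reading about 2 mm high throughout. Wrist force was about zero with the gripper well clear. In the last top picture the small things not hidden by the arm looked unmoved; I judged that by eye rather than measuring it. That picture could not show the pin, because the arm was in the way.

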